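# Close the imaging chamber: tighten the cover screws crisscross

### The arm

A 6-joint arm with a two-finger parallel gripper is mounted at the origin on the work surface. World frame = base frame: x ahead of the robot, y to its left, z up, the work surface at z = 0. Lengths are in m, angles in rad, forces in N, time in s.
With the tool pointing down it reaches from about 0.25 to 0.725 m from the base axis. Payload 4 kg.
Tool frame: the origin (TCP) lies midway between the tips of the shut fingers; the grasp point (between the pads) lies 19 mm behind it; x points along the fingers, y is the direction in which the jaws open and shut, and the axes are right-handed (so a half turn about x gives the same grasp; the last joint's range is limited). The gripper opens to 85 mm and grips with 20 to 120 N. Pads are 22 mm wide; open, the fingers measure 114 mm over their backs; the gripper's body (76 mm by 85 mm) begins 54 mm behind the grasp point. The pads swing forward as they close: fully open they stand 13 mm farther back than shut.
Start: joints at [1.258, 0.241, 0.005, 1.335, 0, 1.571], TCP at [0.154, 0.476, 0.231] pointing down, gripper open.
Joint ranges: [-2.72, 2.72], [-1.05, 1.87], [-1.09, 1.28], [-1.99, 2.15], [-1.42, 1.44], [-3.14, 3.14]. Speed limits (rad/s): [2.79, 2.79, 3.14, 3.14, 3.14, 3.14].

### API

Orientations are given as a unit quaternion [x, y, z, w].
In Python, from workcell import * gives the robot as it stands.
- The arm moves only by the tool play_rows, never from a script. Its argument "plan" is a list of rows, each a list of 7 numbers: the shift along the tool's x, y, z in mm, then the turn, a rotation vector about the tool's x, y, z in rad, then the closure, from -1 (fully open) to 1 (shut). In form: [[x, y, z, rx, ry, rz, grip], ...]. A call has 1 to 20 rows; each row shifts and turns the commanded pose from where the row before left it, along the tool's axes as they then stand; what a row does not reach is not made up. A row lasts 1/12 s, in which the tool goes at most 41.7 mm and 7.16 degrees, less where a joint would pass 70% of its speed; a pose out of reach is approached as far as the arm can. A call with a gripper value outside its range is refused whole. The fingers move at their own pace and stop on an object; the grip force is fixed at half the most. Time passes only in rows, so rows that do not move let the fingers close. It gives the time, the measured TCP pose, the force and the opening at its end, in the units of the state.
- get_obs(): the state, without advancing time (a new reading comes with each control period).
- camera(name): name is "scene" or "top" or "wrist"; returns a dict with "frame" (384x512x3 uint8, red, green, blue), "depth" (384x512 float32, m along the optical axis (not along the pixel's ray), 0 where there is no reading), "fx", "fy", "cx", "cy" (pixels), "camera_from_world" (4x4, takes a point from world to camera coordinates). Camera axes: x right, y up, looking along -z (the intrinsics and any distortion apply to the point x, -y, -z); pixel columns grow to the right and rows downward; lengths in m; the calibration is good to about 2 mm. The wrist camera is an equidistant fisheye: a pixel r from the principal point sees the ray r / f radians off the axis. A picture is of the moment at which its call begins.
- job_done(): hands the job in, once; it reports no verdict.
Trained networks look in a picture, given as the dict that the camera call returned (one of the last four; its "shot" number tells which), for a name from the list of things; names that differ only in an ending like _2 or _b are one class to them, and where a whole thing is asked for, a point or a joint stands for the part that bears it (a point fixed in the world has none). Each returns a list of dicts, best first, with "confidence" (0 to 1); they miss things now and then, are a little off and sometimes report something else, mostly with a low value. They report only what shows in the picture. A call takes as long as a camera call.
- search_frame(thing, picture): "centre" ([x, y, z] in m, in world coordinates, good to about 4 mm: the middle of the surface that is visible of it).
- pinpoint(thing, picture): "centre" ([x, y, z] in m, in world coordinates, good to about 4 mm: a listed point, or the origin of a listed thing).
The state is a dict: "clock": time; "joint_pos": joint angles; "joint_vel": joint speeds; "tau": joint torques, N m; "eef_pos": TCP position; "tool_rot": TCP orientation; "ft_force": force on the tool from outside, world axes, zero at the start; "ft_torque": the same for the moment, N m; "grip_width": finger opening in m.
Only numpy, scipy, OpenCV 4.12 (cv2) and the standard library are available. Lean on these libraries where they do the work, as an engineer would, in place of code of your own. Each camera call takes 0.05 s, during which the arm holds its last target. There are 200 camera calls.

### The job

Close the imaging chamber: tighten its four red thumbscrews clockwise in crisscross order, always a screw and then the one diagonally across, in two rounds. In the first round turn each about one radian so that the cover sinks evenly; in the second turn each on until you feel it seat and go firm, but do not force any, so that the cover ends flat. Leave everything else where it is.

Things in the scene. Friction and masses are not known exactly. Their poses are not given: they have to be found in the camera images.
- chamber: imaging chamber, fixed to the bench: white tray 200 x 310 x 8 mm carrying a grey metal cell 150 x 150 mm whose rim is 58 mm above the bench, two brass ports on its +x side. Origin: centre of the underside at bench height; z up.
- cover: square aluminium cover 146 x 146 x 8 mm with a round window, lying on the springy gasket of the cell (about 1 N per mm at each corner). Origin: centre of its underside, 66 mm above the bench before tightening, 2.2 to 4 mm lower when the screws are firm. z axis is its normal.
- screw_a: fixed axis of the captive thumbscrew a at the +x, +y corner of the cover (55 mm from its centre in chamber x and y); the screw diagonally across is c. Origin on the screw axis, 74 mm above the bench, in the top face of the still raised cover.
- grip_a (a point): centre of the red T-bar of screw a: bar 36 mm long (its x axis, white mark at the +x end), 13 mm thick (y), 22 mm high, on a 12 mm stem; the point is 33 mm above origin of screw_a at joint value 0 and turns and sinks with the screw (1.9 mm per rad). The bar's underside is 22 mm above the raised cover.
- turn_a (a joint): turn of screw a, rad, grows clockwise from above (tightening); starts at 0-0.3, meets the raised cover at 0.35, seats at 1.5-2.25 (differs each time, alike for all four). Friction 0.25 N m; once seated the torque rises 0.9 N m per rad. At rest friction can read with either sign, so compare like readings: firm is 0.12 N m above the one before seating; aim at 0.2; 0.4 is too much. Stays where left.
- screw_b: fixed axis of the captive thumbscrew b at the -x, +y corner of the cover (55 mm from its centre in chamber x and y); the screw diagonally across is d. Origin on the screw axis, 74 mm above the bench, in the top face of the still raised cover.
- grip_b (a point): centre of the red T-bar of screw b: bar 36 mm long (its x axis, white mark at the +x end), 13 mm thick (y), 22 mm high, on a 12 mm stem; the point is 33 mm above origin of screw_b at joint value 0 and turns and sinks with the screw (1.9 mm per rad). The bar's underside is 22 mm above the raised cover.
- turn_b (a joint): turn of screw b, rad, grows clockwise from above (tightening); starts at 0-0.3, meets the raised cover at 0.35, seats at 1.5-2.25 (differs each time, alike for all four). Friction 0.25 N m; once seated the torque rises 0.9 N m per rad. At rest friction can read with either sign, so compare like readings: firm is 0.12 N m above the one before seating; aim at 0.2; 0.4 is too much. Stays where left.
- screw_c: fixed axis of the captive thumbscrew c at the -x, -y corner of the cover (55 mm from its centre in chamber x and y); the screw diagonally across is a. Origin on the screw axis, 74 mm above the bench, in the top face of the still raised cover.
- grip_c (a point): centre of the red T-bar of screw c: bar 36 mm long (its x axis, white mark at the +x end), 13 mm thick (y), 22 mm high, on a 12 mm stem; the point is 33 mm above origin of screw_c at joint value 0 and turns and sinks with the screw (1.9 mm per rad). The bar's underside is 22 mm above the raised cover.
- turn_c (a joint): turn of screw c, rad, grows clockwise from above (tightening); starts at 0-0.3, meets the raised cover at 0.35, seats at 1.5-2.25 (differs each time, alike for all four). Friction 0.25 N m; once seated the torque rises 0.9 N m per rad. At rest friction can read with either sign, so compare like readings: firm is 0.12 N m above the one before seating; aim at 0.2; 0.4 is too much. Stays where left.
- screw_d: fixed axis of the captive thumbscrew d at the +x, -y corner of the cover (55 mm from its centre in chamber x and y); the screw diagonally across is b. Origin on the screw axis, 74 mm above the bench, in the top face of the still raised cover.
- grip_d (a point): centre of the red T-bar of screw d: bar 36 mm long (its x axis, white mark at the +x end), 13 mm thick (y), 22 mm high, on a 12 mm stem; the point is 33 mm above origin of screw_d at joint value 0 and turns and sinks with the screw (1.9 mm per rad). The bar's underside is 22 mm above the raised cover.
- turn_d (a joint): turn of screw d, rad, grows clockwise from above (tightening); starts at 0-0.3, meets the raised cover at 0.35, seats at 1.5-2.25 (differs each time, alike for all four). Friction 0.25 N m; once seated the torque rises 0.9 N m per rad. At rest friction can read with either sign, so compare like readings: firm is 0.12 N m above the one before seating; aim at 0.2; 0.4 is too much. Stays where left.
- dish: closed round culture dish, 47 mm across, 14 mm high, on the tray at the chamber's +y side; origin at its underside. Leave alone.
- vial: small amber vial, 24 mm across, 45 mm high, standing on the tray at the -y side; origin at its underside. Leave alone.
- flask: plastic bottle, 68 mm across, 150 mm high; origin at its underside. Leave alone.
- slide_box: blue slide box 100 x 85 x 32 mm; origin at its underside. Leave alone.
- nut_a: hidden thread insert of screw a in the cell, on the screw's axis; origin at bench height. The force between screw_a and nut_a is the screw's tightness: 0 until it seats, then 50 N per N m of torque above the free torque.
- nut_b: hidden thread insert of screw b in the cell, on the screw's axis; origin at bench height. The force between screw_b and nut_b is the screw's tightness: 0 until it seats, then 50 N per N m of torque above the free torque.
- nut_c: hidden thread insert of screw c in the cell, on the screw's axis; origin at bench height. The force between screw_c and nut_c is the screw's tightness: 0 until it seats, then 50 N per N m of torque above the free torque.
- nut_d: hidden thread insert of screw d in the cell, on the screw's axis; origin at bench height. The force between screw_d and nut_d is the screw's tightness: 0 until it seats, then 50 N per N m of torque above the free torque.

How it is judged:
On the way, in this order (a step that is already met when the one before it is completed fails the run):
1. first round: two screws diagonally across are both at least 0.6 mm (0.32 rad) deeper than the other two (((z of each of grip_a, grip_c in the frame of grip_b below -0.0006 m and z of each of grip_a, grip_c in the frame of grip_d below -0.0006 m) or (z of each of grip_b, grip_d in the frame of grip_a below -0.0006 m and z of each of grip_b, grip_d in the frame of grip_c below -0.0006 m))), for 0.1 s.
2. end of the first round: all four screws are turned past 0.8 rad and none is firm yet (tightness below 6 N) (value of joint each of turn_a, turn_b, turn_c, turn_d above 0.8 rad and contact force between screw_a and nut_a below 6 N and contact force between screw_b and nut_b below 6 N and contact force between screw_c and nut_c below 6 N and contact force between screw_d and nut_d below 6 N), for 0.1 s.
3. second round: two screws diagonally across are firm (tightness over 6 N) before the other two (((contact force between screw_a and nut_a above 6 N and contact force between screw_c and nut_c above 6 N and contact force between screw_b and nut_b below 6 N and contact force between screw_d and nut_d below 6 N) or (contact force between screw_b and nut_b above 6 N and contact force between screw_d and nut_d above 6 N and contact force between screw_a and nut_a below 6 N and contact force between screw_c and nut_c below 6 N))), for 0.1 s.
At the end, for the whole second after the job is handed in: All four screws are firm (tightness over 5 N, that is 0.1 N m above the free torque) and the cover is at rest, flat within 0.01 rad, its underside less than 64.2 mm above the chamber's underside (contact force between screw_a and nut_a above 5 N and contact force between screw_b and nut_b above 5 N and contact force between screw_c and nut_c above 5 N and contact force between screw_d and nut_d above 5 N and angle between the z axis of cover and the z axis of chamber, either way round below 0.01 rad and z of cover in the frame of chamber below 0.0642 m and linear speed of cover below 0.01 m/s); the robot touches nothing.
It fails at once if a screw is overtightened (tightness over 20 N, 0.4 N m above the free torque) (contact force between screw_a and nut_a above 20 N or contact force between screw_b and nut_b above 20 N or contact force between screw_c and nut_c above 20 N or contact force between screw_d and nut_d above 20 N).
It fails at once if the fingers press on the cover with more than 15 N (contact force between the fingers and cover above 15 N).
It fails at once if the dish, vial, flask or slide box is moved more than 20 mm (distance of any of dish, vial, flask, slide_box from where it was at the start of the episode above 0.02 m).
It also fails if it takes over 72 s, if anything falls off the work surface, if the arm or the gripper's body presses on something with over 40 N, if the wrist force passes 120 N, or if a joint passes its speed limit or range.

## Working session

There is one attempt and no reset: what is moved stays moved. The work goes in short steps, Python scripts to look and compute and a tool call to move; the robot and the scene stay as the last step left them, time stands still between calls to the robot, and variables do not carry over. Pictures are saved under pics/ and viewed, about 8 in all and at most 12, crops included, and the job is handed in when it is done.

Besides the shell and the picture viewer there is one more tool, called by a JSON object that holds its "api" and its "payload", one argument or row to a line. play_rows: Moves the arm, as the interface text tells. Its arguments: {"type":"object","properties":{"plan":{"type":"array","items":{"type":"array","items":{"type":"number"}}}},"required":["plan"]}

```bash
mkdir -p pics; ls
python3 - <<'E'
from workcell import *
import cv2,numpy as np
o=get_obs();print({k:np.round(v,3) for k,v in o.items()})
ims=[]
for n in ["top","scene"]:
    c=camera(n); ims.append(c["frame"])
    print(n,c["fx"],c["cx"],c["cy"]); print(np.round(c["camera_from_world"],3))
    for t in ["chamber","cover","grip_a","screw_a","dish","vial","flask","slide_box"]:
        r=pinpoint(t,c)
        print(t,[(np.round(d["centre"],4).tolist(),round(d["confidence"],2)) for d in r[:5]])
cv2.imwrite("pics/a.png",cv2.resize(np.hstack(ims)[:,:,::-1],(800,300)))
cv2.imwrite("pics/top.png",cv2.resize(ims[0],(768,576))[:,:,::-1])
E
```

```text
pics
{'clock': np.float64(0.0), 'joint_pos': array([ 1.258,  0.241,  0.004,  1.335, -0.   ,  1.571]), 'joint_vel': array([-0.001,  0.001, -0.   ,  0.   , -0.   , -0.001]), 'tau': array([ 0.0000e+00, -3.7232e+01,  2.5241e+01,  1.7000e-02,  0.0000e+00,
       -0.0000e+00]), 'eef_pos': array([0.154, 0.475, 0.23 ]), 'tool_rot': array([ 0.109,  0.699, -0.111,  0.698]), 'ft_force': array([-0.249, -0.221,  0.363]), 'ft_torque': array([-0.013,  0.021, -0.024]), 'grip_width': np.float64(0.085)}
top 399.38539641066103 260.5017743053408 194.5835815204187
[[-2.800e-02 -1.000e+00 -5.000e-03  1.000e-03]
 [ 9.910e-01 -2.800e-02  1.330e-01 -5.790e-01]
 [-1.330e-01 -1.000e-03  9.910e-01 -1.199e+00]
 [ 0.000e+00  0.000e+00  0.000e+00  1.000e+00]]
chamber [([0.5581, -0.0536, 0.0027], 0.74)]
cover [([0.5602, -0.0509, 0.0678], 0.86)]
grip_a [([0.5889, 0.0185, 0.1093], 0.52), ([0.4909, -0.0135, 0.1052], 0.44), ([0.6284, -0.0868, 0.1101], 0.44), ([0.5219, -0.1185, 0.1083], 0.41)]
screw_a [([0.4902, -0.0136, 0.0722], 0.6), ([0.5184, -0.1241, 0.074], 0.53), ([0.5938, 0.0199, 0.0722], 0.46), ([0.6265, -0.0888
[... 219 characters left out ...]

scene 438.5195126723275 254.72917127011183 194.42766920382513
[[-0.069  0.997  0.02   0.052]
 [-0.625 -0.059  0.779  0.261]
 [ 0.778  0.041  0.627 -1.604]
 [ 0.     0.     0.     1.   ]]
chamber [([0.5601, -0.0515, 0.0003], 0.78)]
cover [([0.5601, -0.0528, 0.0669], 0.7)]
grip_a [([0.4929, -0.0116, 0.1088], 0.68), ([0.6315, -0.0899, 0.1034], 0.66), ([0.5964, 0.0244, 0.1069], 0.57), ([0.5192, -0.1196, 0.1072], 0.49)]
screw_a [([0.6257, -0.0831, 0.0739], 0.63), ([0.5963, 0.021, 0.0767], 0.52), ([0.5236, -0.1204, 0.0734], 0.45), ([0.4906, -0.0152, 0.0738], 0.41)]
dish [([0.5295, 0.0595, 0.0061], 0.58)]
vial []
flask [([0.629, 0.4243, 0.0001], 0.63)]
slide_box [([0.4931, -0.4072, 0.0014], 0.59)]
```

View pics/top.png

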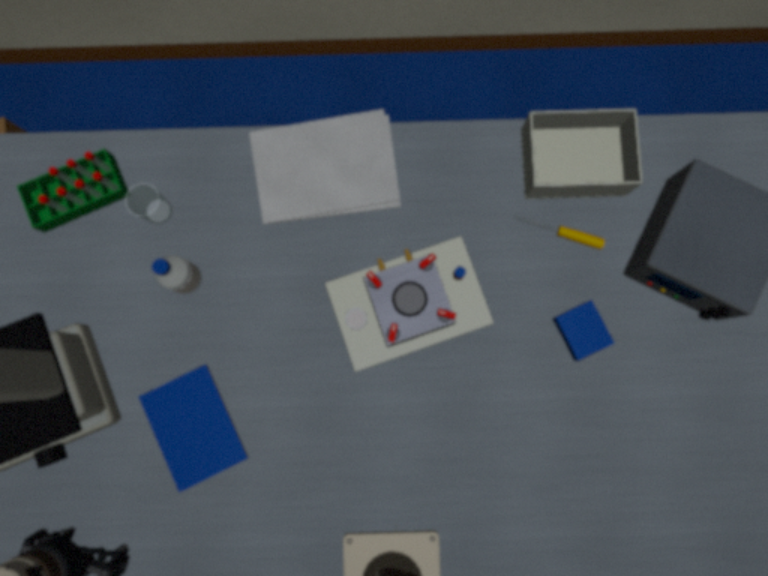

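```bash
cat > h.py <<'E'
from workcell import *
import cv2,numpy as np
from scipy.spatial.transform import Rotation as R
E
python3 - <<'E'
from h import *
c=camera("top"); f=c["frame"].astype(int); D=c["depth"]
T=np.linalg.inv(c["camera_from_world"])
v,u=np.nonzero((f[:,:,0]>110)&(f[:,:,1]<80)&(f[:,:,2]<80)&(D>0))
d=D[v,u]; P=np.c_[(u-c["cx"])/c["fx"]*d,-(v-c["cy"])/c["fy"]*d,-d,np.ones(len(d))]@T.T
for g in [(.594,.021),(.491,-.0135),(.521,-.120),(.628,-.087)]:
    m=(np.hypot(P[:,0]-g[0],P[:,1]-g[1])<.035)&(P[:,2]>.108)&(P[:,2]<.13)
    Q=P[m]; xy=Q[:,:2].astype(np.float32)
    r=cv2.minAreaRect(xy*1000); C=np.cov(xy.T); w,V=np.linalg.eigh(C)
    print(g,m.sum(),xy.mean(0),"z",np.median(Q[:,2]),r,"ang",np.degrees(np.arctan2(V[1,1],V[0,1])))
    x0,x1,y0,y1=u[m].min()-12,u[m].max()+12,v[m].min()-12,v[m].max()+12
    crop=c["frame"][y0:y1,x0:x1]
    print(x0,y0)
    cv2.imwrite(f"pics/s{g[0]}.png",cv2.resize(crop,(300,300))[:,:,::-1])
import glob
cv2.imwrite("pics/bars.png",np.hstack([cv2.resize(cv2.imread(f"pics/s{k}.png"),(200,200)) for k in (.594,.491,.521,.628)]))
E
```

```text
(0.594, 0.021) 37 [0.59328926 0.01623009] z 0.11716629330760653 ((594.5023193359375, 16.72258949279785), (29.144330978393555, 10.621103286743164), 44.16035461425781) ang 45.68084188396255
233 171
(0.491, -0.0135) 44 [ 0.4881028  -0.01544487] z 0.11675107242426697 ((488.8179931640625, -15.434493064880371), (11.85074520111084, 30.852258682250977), 76.9808349609375) ang 165.46766792643058
247 205
(0.521, -0.12) 45 [ 0.52380145 -0.12010802] z 0.11666645134890419 ((524.20166015625, -119.92250061035156), (32.68355178833008, 11.407079696655273), 71.73914337158203) ang 71.66490767984044
280 194
(0.628, -0.087) 36 [ 0.6265534  -0.08545851] z 0.11723565452667695 ((628.1472778320312, -86.80928802490234), (12.133247375488281, 30.060216903686523), 34.14950942993164) ang 121.49869725911469
268 158
```

View pics/bars.png

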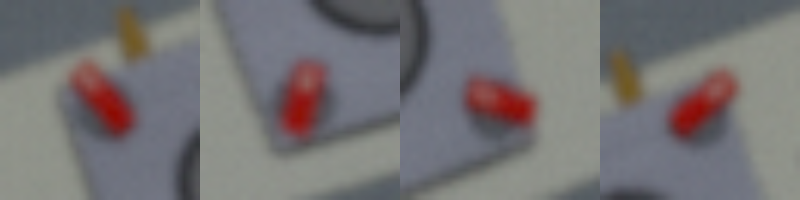

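Bars a, b, c and d all show in the crops, and the chamber yaw is about 17° (ports up, dish left). Next I move over the chamber for a closer wrist view.

```bash
cat >> h.py <<'E'
def go(xyz,bar=None,lim=0.115):
    """shift (tool axes, mm) and turn about tool x to bring TCP to xyz with tool y perpendicular to bar yaw (deg)"""
    o=get_obs(); r=R.from_quat(o["tool_rot"]); M=r.as_matrix(); p=np.array(o["eef_pos"])
    print("tcp",np.round(p,4),"x axis",np.round(M[:,0],3),"y yaw",round(np.degrees(np.arctan2(M[1,1],M[0,1])),1),"q",np.round(o["joint_pos"],3),"grip",round(float(o["grip_width"]),4),"t",round(float(o["clock"]),2))
    print("F",np.round(o["ft_force"],2),"T",np.round(o["ft_torque"],3))
    print("shift before turning, tool mm",np.round(M.T@(np.array(xyz)-p)*1000,1))
    if bar is not None:
        yy=np.degrees(np.arctan2(M[1,1],M[0,1]))
        t=((yy-(bar+90)+90)%180)-90
        for k in (t,t-180*np.sign(t)):
            M2=M@R.from_rotvec([np.radians(k),0,0]).as_matrix()
            print("turn rx %.3f"%np.radians(k),"then shift",np.round(M2.T@(np.array(xyz)-p)*1000,1))
E
python3 - <<'E'
from h import *
go([.559,-.051,.26],17.4)
E
```

```text
tcp [0.1539 0.4757 0.2313] x axis [ 0. -0. -1.] y yaw 72.1 q [ 1.258  0.241  0.005  1.335 -0.     1.571] grip 0.0858 t 0.95
F [-0.37  0.17 -0.43] T [-0.03  -0.029 -0.001]
shift before turning, tool mm [ -28.7 -376.5  547.6]
turn rx -0.616 then shift [ -28.7 -623.8  229.1]
turn rx 2.525 then shift [ -28.7  623.8 -229.1]
```

{"api": "play_rows", "payload": {
  "plan": [
    [-1.4, -18.8, 27.4, 0, 0, 0, -0.1],
    [-1.4, -18.8, 27.4, 0, 0, 0, -0.1],
    [-1.4, -18.8, 27.4, 0, 0, 0, -0.1],
    [-1.4, -18.8, 27.4, 0, 0, 0, -0.1],
    [-1.4, -18.8, 27.4, 0, 0, 0, -0.1],
    [-1.4, -18.8, 27.4, 0, 0, 0, -0.1],
    [-1.4, -18.8, 27.4, 0, 0, 0, -0.1],
    [-1.4, -18.8, 27.4, 0, 0, 0, -0.1],
    [-1.4, -18.8, 27.4, 0, 0, 0, -0.1],
    [-1.4, -18.8, 27.4, 0, 0, 0, -0.1],
    [-1.4, -18.8, 27.4, 0, 0, 0, -0.1],
    [-1.4, -18.8, 27.4, 0, 0, 0, -0.1],
    [-1.4, -18.8, 27.4, 0, 0, 0, -0.1],
    [-1.4, -18.8, 27.4, 0, 0, 0, -0.1],
    [-1.4, -18.8, 27.4, 0, 0, 0, -0.1],
    [-1.4, -18.8, 27.4, 0, 0, 0, -0.1],
    [-1.4, -18.8, 27.4, 0, 0, 0, -0.1],
    [-1.4, -18.8, 27.4, 0, 0, 0, -0.1],
    [-1.4, -18.8, 27.4, 0, 0, 0, -0.1],
    [-1.4, -18.8, 27.4, 0, 0, 0, -0.1]
  ]
}}

```text
clock: 2.62
eef_pos: [0.5603, -0.0522, 0.2594]
tool_rot: [0.11, 0.698, -0.11, 0.698]
ft_force: [0.0, 0.1, -0.3]
grip_width: 0.0469
```

Run:
```python
from h import *
go([.5945,.019,.15],45.7)
c=camera("wrist"); print(c["fx"],c["cx"],c["cy"])
for t in ["chamber","cover","grip_a","screw_a"]:
    r=pinpoint(t,c); print(t,[(np.round(d["centre"],4).tolist(),round(d["confidence"],2)) for d in r[:5]])
cv2.imwrite("pics/w1.png",cv2.resize(c["frame"],(768,576))[:,:,::-1])
# red bars through fisheye + depth
f=c["frame"].astype(int); D=c["depth"]; T=np.linalg.inv(c["camera_from_world"])
v,u=np.nonzero((f[:,:,0]>90)&(f[:,:,1]<.5*f[:,:,0])&(f[:,:,2]<.5*f[:,:,0])&(D>0))
a=(u-c["cx"])/c["fx"]; b=(v-c["cy"])/c["fy"]; th=np.hypot(a,b); s=np.tan(th)/np.maximum(th,1e-9)
d=D[v,u]; P=(np.c_[a*s*d,-b*s*d,-d,np.ones(len(d))]@T.T)[:,:3]
for g in [(.594,.019),(.490,-.014),(.523,-.120),(.628,-.087)]:
    m=(np.hypot(P[:,0]-g[0],P[:,1]-g[1])<.03)&(P[:,2]>.112)&(P[:,2]<.13)
    if m.sum()<10: print(g,m.sum());continue
    Q=P[m]; xy=(Q[:,:2]*1000).astype(np.float32); w,V=np.linalg.eigh(np.cov(xy.T))
    r=cv2.minAreaRect(xy)
    print(g,m.sum(),xy.mean(0),"z",np.median(Q[:,2]),np.round(r[0],1),np.round(r[1],1),"ang",np.degrees(np.arctan2(V[1,1],V[0,1])))
```

```text
tcp [ 0.5603 -0.0522  0.2594] x axis [ 0.  0. -1.] y yaw 72.1 q [-0.093  0.359  0.24   1.452  0.     0.22 ] grip 0.0469 t 2.62
F [ 0.04  0.15 -0.31] T [ 0.012 -0.073 -0.014]
shift before turning, tool mm [109.4  78.2  10.6]
turn rx -1.111 then shift [109.4  25.3  74.8]
turn rx 2.031 then shift [109.4 -25.3 -74.8]
297.3186396354542 248.91337438234424 193.23481894328012
chamber [([0.5554, -0.0511, 0.0003], 0.79)]
cover [([0.5576, -0.0501, 0.0659], 0.55)]
grip_a [([0.5926, 0.0176, 0.1083], 0.97), ([0.6285, -0.0889, 0.1009], 0.95), ([0.524, -0.1201, 0.1078], 0.83), ([0.4889, -0.0149, 0.1076], 0.73), ([0.614, -0.1586, 0.0083], 0.66)]
screw_a [([0.5922, 0.0172, 0.0748], 0.8), ([0.5203, -0.1241, 0.0778], 0.77), ([0.4893, -0.0146, 0.0739], 0.58), ([0.6238, -0.0871, 0.0714], 0.57)]
(0.594, 0.019) 327 [592.6272    17.371593] z 0.11907575984885171 [594.3  18.5] [35.3 12.4] ang -140.23123573988613
(0.49, -0.014) 427 [488.7622   -14.427338] z 0.1190669259555896 [489.8 -14.6] [12.5 34.7] ang 166.38885603257208
(0.523, -0.12) 360 [ 522.5488   -119.711174] z 0.11879126464553996 [ 522.9 -119.1] [34.7 12.9] ang 73.90822515877807
(0.628, -0.087) 288 [625.9059  -84.44009] z 0.1186277201816438 [627.3 -85.6] [12.5 34.4] ang 126.37397840924707
```

View pics/w1.png

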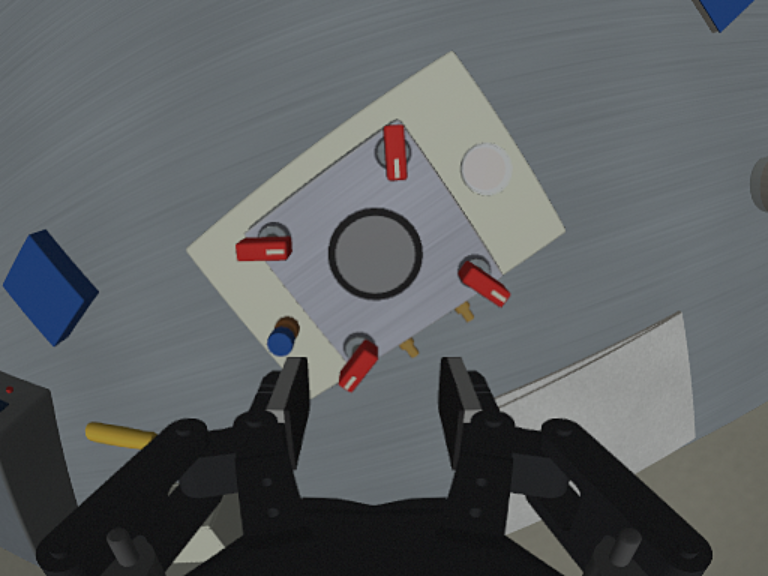

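The wrist view shows all four bars, each about 35 x 12.5 mm. Their centres fit the 110 mm square: centre (0.5586, -0.0502), yaw 17.6°. I start with a.

{"api": "play_rows", "payload": {
  "plan": [
    [9, 0, 0, -0.1037, 0, 0, -0.1],
    [9, 0, 0, -0.1037, 0, 0, -0.1],
    [9, 0, 0, -0.1037, 0, 0, -0.1],
    [9, 0, 0, -0.1037, 0, 0, -0.1],
    [9, 0, 0, -0.1037, 0, 0, -0.1],
    [9, 0, 0, -0.1037, 0, 0, -0.1],
    [9, 0, 0, -0.1037, 0, 0, -0.1],
    [9, 0, 0, -0.1037, 0, 0, -0.1],
    [9, 0, 0, -0.1037, 0, 0, -0.1],
    [9, 0, 0, -0.1037, 0, 0, -0.1],
    [8, 10.2, 24.2, 0, 0, 0, -0.1],
    [8, 10.2, 24.2, 0, 0, 0, -0.1],
    [8, 10.3, 24.3, 0, 0, 0, -0.1],
    [0, 0, 0, 0, 0, 0, -0.1]
  ]
}}

```text
clock: 4.03
eef_pos: [0.5935, 0.0259, 0.1439]
tool_rot: [-0.252, 0.661, 0.253, 0.66]
ft_force: [-0.1, -0.1, -0.2]
grip_width: 0.0466
```

```bash
cat >> h.py <<'E'
S=dict(a=(.5944,.0189),b=(.4895,-.0144),c=(.5228,-.1193),d=(.6277,-.0860))
def bars(pic=None,zlo=.108):
    c=camera("wrist"); f=c["frame"].astype(int); D=c["depth"]; T=np.linalg.inv(c["camera_from_world"])
    v,u=np.nonzero((f[:,:,0]>90)&(f[:,:,1]<.5*f[:,:,0])&(f[:,:,2]<.5*f[:,:,0])&(D>0))
    a=(u-c["cx"])/c["fx"]; b=(v-c["cy"])/c["fy"]; th=np.hypot(a,b); s=np.tan(th)/np.maximum(th,1e-9)
    d=D[v,u]; P=(np.c_[a*s*d,-b*s*d,-d,np.ones(len(d))]@T.T)[:,:3]
    for k,g in S.items():
        m=(np.hypot(P[:,0]-g[0],P[:,1]-g[1])<.03)&(P[:,2]>zlo)&(P[:,2]<.13)
        if m.sum()<60: print(k,m.sum());continue
        zt=np.percentile(P[m,2],60); m&=P[:,2]>zt-.003
        xy=(P[m,:2]*1000).astype(np.float32); r=cv2.minAreaRect(xy); B=cv2.boxPoints(r)
        e=max(B[1]-B[0],B[2]-B[1],key=np.linalg.norm)
        print(k,m.sum(),"ctr",np.round(r[0],1),"size",np.round(r[1],1),"yaw",np.round(np.degrees(np.arctan2(e[1],e[0]))%180,1),"ztop",round(float(zt),4))
    if pic: cv2.imwrite(f"pics/{pic}.png",cv2.resize(c["frame"],(768,576))[:,:,::-1])
E
python3 - <<'E'
from h import *
go([.5944,.0189,.090],41.5)
bars("w2")
E
```

```text
tcp [0.5935 0.0259 0.1439] x axis [-0.001  0.002 -1.   ] y yaw 131.9 q [ 0.042  0.475  0.114  1.211  0.002 -0.688] grip 0.0466 t 4.03
F [-0.09 -0.12 -0.17] T [ 0.051  0.029 -0.023]
shift before turning, tool mm [53.9 -5.9 -4. ]
turn rx 0.006 then shift [53.9 -5.9 -4. ]
turn rx -3.135 then shift [53.9  5.9  4. ]
a 924 ctr [594.4  18.4] size [35.4 12.4] yaw 38.8 ztop 0.1192
b 1113 ctr [490.  -14.5] size [12.5 35.3] yaw 166.2 ztop 0.1191
c 252 ctr [ 526.3 -109.7] size [15.9 12.3] yaw 74.4 ztop 0.1191
d 772 ctr [627.8 -85.9] size [12.8 36. ] yaw 127.2 ztop 0.1189
```

View pics/w2.png

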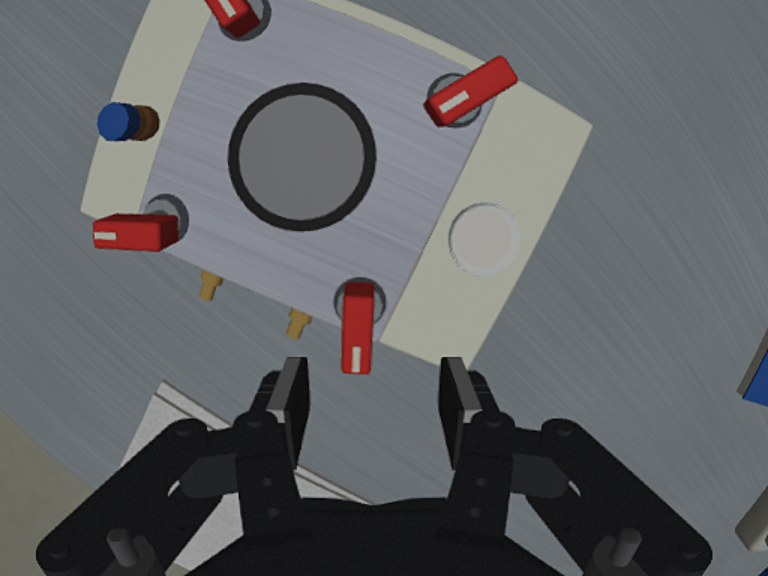

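The view shows jaw pads at (297,410) and (455,410) px either side of bar a's mark end at (356,372). The bar is a few mm off to one side, so I correct for that and descend.

{"api": "play_rows", "payload": {
  "plan": [
    [0, -5.9, -4, 0.054, 0, 0, -0.1],
    [13.5, 0, 0, 0, 0, 0, -0.1],
    [13.5, 0, 0, 0, 0, 0, -0.1],
    [13.5, 0, 0, 0, 0, 0, -0.1],
    [13.4, 0, 0, 0, 0, 0, -0.1],
    [0, 0, 0, 0, 0, 0, -0.1],
    [0, 0, 0, 0, 0, 0, -0.1]
  ]
}}

```text
clock: 4.67
eef_pos: [0.5934, 0.0135, 0.0915]
tool_rot: [-0.233, 0.668, 0.233, 0.667]
ft_force: [0.5, 0.3, 0.4]
grip_width: 0.0472
```

Run:
```python
from h import *
go([.5944,.0189,.090],38.8)
```

```text
tcp [0.5934 0.0135 0.0915] x axis [-0.002 -0.    -1.   ] y yaw 128.4 q [ 0.023  0.516  0.036  1.093 -0.    -0.648] grip 0.0472 t 4.67
F [0.52 0.28 0.44] T [ 0.002 -0.041 -0.041]
shift before turning, tool mm [1.5 3.6 4.2]
turn rx -0.007 then shift [1.5 3.6 4.2]
turn rx 3.135 then shift [ 1.5 -3.6 -4.2]
```

{"api": "play_rows", "payload": {
  "plan": [
    [1.5, 3.6, 4.2, 0, 0, 0, -0.1],
    [0, 0, 0, 0, 0, 0, -0.1],
    [0, 0, 0, 0, 0, 0, 1],
    [0, 0, 0, 0, 0, 0, 1],
    [0, 0, 0, 0, 0, 0, 1],
    [0, 0, 0, 0, 0, 0, 1],
    [0, 0, 0, 0, 0, 0, 1],
    [0, 0, 0, 0, 0, 0, 1]
  ]
}}

```text
clock: 5.33
eef_pos: [0.5961, 0.0188, 0.0906]
tool_rot: [-0.233, 0.667, 0.232, 0.668]
ft_force: [-0.6, -0.8, 4.2]
grip_width: 0.0122
```

Run:
```python
from h import *
go([.5944,.0189,.090],38.8)
```

```text
tcp [0.5961 0.0188 0.0906] x axis [ 0.001 -0.    -1.   ] y yaw 128.4 q [ 0.032  0.52   0.04   1.09  -0.    -0.639] grip 0.0122 t 5.33
F [-0.56 -0.83  4.22] T [-0.086  0.103  0.194]
shift before turning, tool mm [ 0.6  1.2 -1.3]
turn rx -0.007 then shift [ 0.6  1.2 -1.3]
turn rx 3.135 then shift [ 0.6 -1.2  1.3]
```

{"api": "play_rows", "payload": {
  "plan": [
    [0.15, 0, 0, 0.08, 0, 0, 1],
    [0.15, 0, 0, 0.08, 0, 0, 1],
    [0.15, 0, 0, 0.08, 0, 0, 1],
    [0.15, 0, 0, 0.08, 0, 0, 1],
    [0.15, 0, 0, 0.08, 0, 0, 1],
    [0.15, 0, 0, 0.08, 0, 0, 1],
    [0.15, 0, 0, 0.08, 0, 0, 1],
    [0.15, 0, 0, 0.08, 0, 0, 1],
    [0.15, 0, 0, 0.08, 0, 0, 1],
    [0.15, 0, 0, 0.08, 0, 0, 1],
    [0.15, 0, 0, 0.08, 0, 0, 1],
    [0.15, 0, 0, 0.08, 0, 0, 1],
    [0.15, 0, 0, 0.08, 0, 0, 1],
    [0, 0, 0, 0, 0, 0, 1],
    [0, 0, 0, 0, 0, 0, 1]
  ]
}}

```text
clock: 6.58
eef_pos: [0.5963, 0.0179, 0.0887]
tool_rot: [0.129, 0.694, -0.13, 0.696]
ft_force: [-0.6, -3.8, 5.1]
grip_width: 0.0122
```

Run:
```python
from h import *
go([.5944,.0189,.090],38.8)
```

```text
tcp [0.5963 0.0179 0.0887] x axis [ 0.002 -0.002 -1.   ] y yaw 68.8 q [ 0.031  0.521  0.038  1.086 -0.002  0.4  ] grip 0.0122 t 6.58
F [-0.57 -3.75  5.09] T [-0.832 -0.011 -0.276]
shift before turning, tool mm [-1.3  0.3 -2.1]
turn rx -1.047 then shift [-1.3  2.  -0.8]
turn rx 2.095 then shift [-1.3 -2.   0.8]
```

{"api": "play_rows", "payload": {
  "plan": [
    [0, 0, 0, 0, 0, 0, -0.1],
    [0, 0, 0, 0, 0, 0, -0.1],
    [0, 0, 0, 0, 0, 0, -0.1],
    [-30, 0, 0, 0, 0, 0, -0.1],
    [-30, 0, 0, 0, 0, 0, -0.1],
    [0, 0, 0, -0.111, 0, 0, -0.1],
    [0, 0, 0, -0.111, 0, 0, -0.1],
    [0, 0, 0, -0.111, 0, 0, -0.1],
    [0, 0, 0, -0.111, 0, 0, -0.1],
    [0, 0, 0, -0.111, 0, 0, -0.1],
    [0, 0, 0, -0.111, 0, 0, -0.1],
    [0, 0, 0, -0.111, 0, 0, -0.1],
    [0, 0, 0, -0.111, 0, 0, -0.1],
    [0, 0, 0, -0.111, 0, 0, -0.1],
    [0, 0, 0, -0.111, 0, 0, -0.1],
    [0, 0, 0, -0.111, 0, 0, -0.1],
    [0, 0, 0, -0.111, 0, 0, -0.1],
    [0, 0, 0, -0.111, 0, 0, -0.1],
    [0, 0, 0, -0.111, 0, 0, -0.1],
    [0, 0, 0, -0.111, 0, 0, -0.1]
  ]
}}

```text
clock: 8.25
eef_pos: [0.5952, 0.0194, 0.1472]
tool_rot: [-0.428, 0.563, 0.429, 0.562]
ft_force: [0.5, 0.2, -0.0]
grip_width: 0.0472
```

{"api": "play_rows", "payload": {
  "plan": [
    [0, 6.8, -30.4, 0, 0, 0, -0.1],
    [0, 6.8, -30.4, 0, 0, 0, -0.1],
    [0, 6.8, -30.4, 0, 0, 0, -0.1],
    [0, 6.8, -30.4, 0, 0, 0, -0.1],
    [0, 6.8, -30.4, 0, 0, 0, -0.1],
    [0, 0, 0, 0, 0, 0, -0.1],
    [0, 0, 0, 0, 0, 0, -0.1],
    [0, 0, 0, 0, 0, 0, -0.1]
  ]
}}

```text
clock: 8.92
eef_pos: [0.5217, -0.1177, 0.1478]
tool_rot: [-0.426, 0.564, 0.427, 0.564]
ft_force: [0.9, -0.2, 0.1]
grip_width: 0.047
```

Run:
```python
from h import *
go([*S['c'],.090],74.4)
bars()
```

```text
tcp [ 0.5217 -0.1177  0.1478] x axis [-0.     0.001 -1.   ] y yaw 164.2 q [-2.220e-01  3.590e-01 -5.500e-02  1.158e+00  1.000e-03 -1.518e+00] grip 0.047 t 8.92
F [ 0.87 -0.23  0.1 ] T [ 0.027 -0.018  0.027]
shift before turning, tool mm [57.8 -1.5 -1.3]
turn rx -0.003 then shift [57.8 -1.5 -1.3]
turn rx 3.139 then shift [57.8  1.5  1.3]
a 0
b 2
c 869 ctr [ 523.3 -120. ] size [35.2 12.4] yaw 72.5 ztop 0.1192
d 45
```

{"api": "play_rows", "payload": {
  "plan": [
    [0, -1.5, -1.5, 0.015, 0, 0, -0.1],
    [14.4, 0, 0, 0, 0, 0, -0.1],
    [14.4, 0, 0, 0, 0, 0, -0.1],
    [14.4, 0, 0, 0, 0, 0, -0.1],
    [14.4, 0, 0, 0, 0, 0, -0.1],
    [0, 0, 0, 0, 0, 0, -0.1],
    [0, 0, 0, 0, 0, 0, -0.1],
    [0, 0, 0, 0, 0, 0, 1],
    [0, 0, 0, 0, 0, 0, 1],
    [0, 0, 0, 0, 0, 0, 1],
    [0, 0, 0, 0, 0, 0, 1],
    [0, 0, 0, 0, 0, 0, 1],
    [0, 0, 0, 0, 0, 0, 1]
  ]
}}

```text
clock: 10.05
eef_pos: [0.5239, -0.1201, 0.0916]
tool_rot: [-0.423, 0.566, 0.422, 0.568]
ft_force: [1.3, 1.1, 4.6]
grip_width: 0.0118
```

Run:
```python
from h import *
go([*S['c'],.090],74.4)
```

```text
tcp [ 0.5239 -0.1201  0.0916] x axis [ 0.003 -0.    -1.   ] y yaw 163.3 q [-2.260e-01  4.120e-01 -1.340e-01  1.022e+00  1.000e-03 -1.506e+00] grip 0.0118 t 10.05
F [1.28 1.06 4.64] T [ 0.208 -0.246 -0.18 ]
shift before turning, tool mm [1.6 1.3 0.4]
turn rx -0.019 then shift [1.6 1.3 0.5]
turn rx 3.123 then shift [ 1.6 -1.3 -0.5]
```

{"api": "play_rows", "payload": {
  "plan": [
    [0.15, 0, 0, 0.08, 0, 0, 1],
    [0.15, 0, 0, 0.08, 0, 0, 1],
    [0.15, 0, 0, 0.08, 0, 0, 1],
    [0.15, 0, 0, 0.08, 0, 0, 1],
    [0.15, 0, 0, 0.08, 0, 0, 1],
    [0.15, 0, 0, 0.08, 0, 0, 1],
    [0.15, 0, 0, 0.08, 0, 0, 1],
    [0.15, 0, 0, 0.08, 0, 0, 1],
    [0.15, 0, 0, 0.08, 0, 0, 1],
    [0.15, 0, 0, 0.08, 0, 0, 1],
    [0.15, 0, 0, 0.08, 0, 0, 1],
    [0.15, 0, 0, 0.08, 0, 0, 1],
    [0.15, 0, 0, 0.08, 0, 0, 1],
    [0, 0, 0, 0, 0, 0, 1],
    [0, 0, 0, 0, 0, 0, 1]
  ]
}}

```text
clock: 11.3
eef_pos: [0.5239, -0.1201, 0.0896]
tool_rot: [-0.085, 0.701, 0.084, 0.703]
ft_force: [1.4, 1.3, 4.6]
grip_width: 0.012
```

{"api": "play_rows", "payload": {
  "plan": [
    [0, 0, 0, 0, 0, 0, -0.1],
    [0, 0, 0, 0, 0, 0, -0.1],
    [0, 0, 0, 0, 0, 0, -0.1],
    [-30, 0, 0, 0, 0, 0, -0.1],
    [-30, 0, 0, 0, 0, 0, -0.1],
    [0, 0, 0, 0.12, 0, 0, -0.1],
    [0, 0, 0, 0.12, 0, 0, -0.1],
    [0, 0, 0, 0.12, 0, 0, -0.1],
    [0, 0, 0, 0.12, 0, 0, -0.1],
    [0, 23.5, -14.4, 0, 0, 0, -0.1],
    [0, 23.5, -14.4, 0, 0, 0, -0.1],
    [0, 23.5, -14.4, 0, 0, 0, -0.1],
    [0, 23.5, -14.4, 0, 0, 0, -0.1],
    [0, 0, 0, 0, 0, 0, -0.1],
    [0, 0, 0, 0, 0, 0, -0.1],
    [0, 0, 0, 0, 0, 0, -0.1]
  ]
}}

```text
clock: 12.63
eef_pos: [0.4889, -0.0152, 0.1483]
tool_rot: [0.084, 0.702, -0.085, 0.702]
ft_force: [0.2, 0.2, 0.2]
grip_width: 0.0469
```

Run:
```python
from h import *
go([*S['b'],.090],-13.8)
bars(zlo=.105)
```

```text
tcp [ 0.4889 -0.0152  0.1483] x axis [-0.    -0.001 -1.   ] y yaw 76.3 q [-3.100e-02  2.730e-01 -1.750e-01  1.122e+00 -1.000e-03  2.090e-01] grip 0.0469 t 12.63
F [0.19 0.22 0.17] T [-0.027 -0.038  0.01 ]
shift before turning, tool mm [58.3  0.9  0.4]
turn rx 0.002 then shift [58.3  0.9  0.4]
turn rx -3.140 then shift [58.3 -0.9 -0.4]
a 0
b 850 ctr [489.5 -14.4] size [12.3 35.2] yaw 165.6 ztop 0.119
c 80 ctr [ 507.8 -122.4] size [ 6.  12.8] yaw 91.6 ztop 0.1168
d 0
```

{"api": "play_rows", "payload": {
  "plan": [
    [0, 0.9, 0.9, 0.01, 0, 0, -0.1],
    [14.5, 0, 0, 0, 0, 0, -0.1],
    [14.5, 0, 0, 0, 0, 0, -0.1],
    [14.5, 0, 0, 0, 0, 0, -0.1],
    [14.5, 0, 0, 0, 0, 0, -0.1],
    [0, 0, 0, 0, 0, 0, -0.1],
    [0, 0, 0, 0, 0, 0, -0.1],
    [0, 0, 0, 0, 0, 0, 1],
    [0, 0, 0, 0, 0, 0, 1],
    [0, 0, 0, 0, 0, 0, 1],
    [0, 0, 0, 0, 0, 0, 1],
    [0, 0, 0, 0, 0, 0, 1],
    [0, 0, 0, 0, 0, 0, 1]
  ]
}}

```text
clock: 13.77
eef_pos: [0.4909, -0.0152, 0.0916]
tool_rot: [0.088, 0.701, -0.089, 0.702]
ft_force: [-0.8, -3.9, 5.8]
grip_width: 0.012
```

Run:
```python
from h import *
go([*S['b'],.090],-13.8)
```

```text
tcp [ 0.4909 -0.0152  0.0916] x axis [ 0.002 -0.002 -1.   ] y yaw 75.7 q [-0.03   0.331 -0.258  0.98  -0.002  0.22 ] grip 0.012 t 13.77
F [-0.8  -3.92  5.78] T [-0.845  0.21   0.144]
shift before turning, tool mm [ 1.6  0.5 -1.5]
turn rx -0.009 then shift [ 1.6  0.5 -1.5]
turn rx 3.132 then shift [ 1.6 -0.5  1.5]
```

{"api": "play_rows", "payload": {
  "plan": [
    [0.15, 0, 0, 0.08, 0, 0, 1],
    [0.15, 0, 0, 0.08, 0, 0, 1],
    [0.15, 0, 0, 0.08, 0, 0, 1],
    [0.15, 0, 0, 0.08, 0, 0, 1],
    [0.15, 0, 0, 0.08, 0, 0, 1],
    [0.15, 0, 0, 0.08, 0, 0, 1],
    [0.15, 0, 0, 0.08, 0, 0, 1],
    [0.15, 0, 0, 0.08, 0, 0, 1],
    [0.15, 0, 0, 0.08, 0, 0, 1],
    [0.15, 0, 0, 0.08, 0, 0, 1],
    [0.15, 0, 0, 0.08, 0, 0, 1],
    [0.15, 0, 0, 0.08, 0, 0, 1],
    [0.15, 0, 0, 0.08, 0, 0, 1],
    [0, 0, 0, 0, 0, 0, 1],
    [0, 0, 0, 0, 0, 0, 1]
  ]
}}

```text
clock: 15.02
eef_pos: [0.4907, -0.0154, 0.0896]
tool_rot: [0.425, 0.564, -0.426, 0.566]
ft_force: [-1.7, -3.6, 6.3]
grip_width: 0.012
```

{"api": "play_rows", "payload": {
  "plan": [
    [0, 0, 0, 0, 0, 0, -0.1],
    [0, 0, 0, 0, 0, 0, -0.1],
    [0, 0, 0, 0, 0, 0, -0.1],
    [-30, 0, 0, 0, 0, 0, -0.1],
    [-30, 0, 0, 0, 0, 0, -0.1],
    [0, 0, 0, -0.092, 0, 0, -0.1],
    [0, 0, 0, -0.092, 0, 0, -0.1],
    [0, 0, 0, -0.092, 0, 0, -0.1],
    [0, 0, 0, -0.092, 0, 0, -0.1],
    [0, 13.3, 28, 0, 0, 0, -0.1],
    [0, 13.3, 28, 0, 0, 0, -0.1],
    [0, 13.3, 28, 0, 0, 0, -0.1],
    [0, 13.3, 28, 0, 0, 0, -0.1],
    [0, 13.3, 28, 0, 0, 0, -0.1],
    [0, 0, 0, 0, 0, 0, -0.1],
    [0, 0, 0, 0, 0, 0, -0.1],
    [0, 0, 0, 0, 0, 0, -0.1]
  ]
}}

```text
clock: 16.43
eef_pos: [0.6267, -0.0851, 0.1475]
tool_rot: [0.314, 0.634, -0.315, 0.632]
ft_force: [-0.6, 0.5, -0.0]
grip_width: 0.0471
```

Run:
```python
from h import *
go([*S['d'],.090],127.2)
bars(zlo=.105)
```

```text
tcp [ 0.6267 -0.0851  0.1475] x axis [-0.002  0.001 -1.   ] y yaw 37.2 q [-1.35e-01  5.49e-01  2.46e-01  1.27e+00  1.00e-03  7.86e-01] grip 0.0471 t 16.43
F [-0.63  0.49 -0.02] T [-0.012 -0.024 -0.019]
shift before turning, tool mm [57.5  0.3  1.4]
turn rx -0.000 then shift [57.5  0.3  1.4]
turn rx 3.142 then shift [57.5 -0.3 -1.4]
a 1059 ctr [594.8  18.8] size [12.9 35.4] yaw 158.7 ztop 0.1171
b 628 ctr [491.5 -18.3] size [12.6 27.2] yaw 105.2 ztop 0.1171
c 694 ctr [ 523.5 -119. ] size [36.1 12.8] yaw 14.7 ztop 0.1172
d 854 ctr [627.9 -85.8] size [12.  35.3] yaw 127.5 ztop 0.119
```

{"api": "play_rows", "payload": {
  "plan": [
    [0, 0.8, 1.5, 0, 0, 0, -0.1],
    [14.4, 0, 0, 0, 0, 0, -0.1],
    [14.4, 0, 0, 0, 0, 0, -0.1],
    [14.4, 0, 0, 0, 0, 0, -0.1],
    [14.3, 0, 0, 0, 0, 0, -0.1],
    [0, 0, 0, 0, 0, 0, -0.1],
    [0, 0, 0, 0, 0, 0, -0.1],
    [0, 0, 0, 0, 0, 0, 1],
    [0, 0, 0, 0, 0, 0, 1],
    [0, 0, 0, 0, 0, 0, 1],
    [0, 0, 0, 0, 0, 0, 1],
    [0, 0, 0, 0, 0, 0, 1],
    [0, 0, 0, 0, 0, 0, 1]
  ]
}}

```text
clock: 17.57
eef_pos: [0.6292, -0.0871, 0.0927]
tool_rot: [0.314, 0.633, -0.315, 0.634]
ft_force: [-2.9, -1.1, 6.0]
grip_width: 0.0118
```

Run:
```python
from h import *
go([*S['d'],.090],127.2)
```

```text
tcp [ 0.6292 -0.0871  0.0927] x axis [ 0.001 -0.001 -1.   ] y yaw 37.2 q [-1.370e-01  5.900e-01  1.680e-01  1.148e+00 -1.000e-03  7.850e-01] grip 0.0118 t 17.57
F [-2.94 -1.09  5.99] T [-0.324  0.747  0.021]
shift before turning, tool mm [ 2.7 -0.5 -1.7]
turn rx -0.001 then shift [ 2.7 -0.5 -1.7]
turn rx 3.141 then shift [2.7 0.5 1.7]
```

{"api": "play_rows", "payload": {
  "plan": [
    [0.15, 0, 0, 0.08, 0, 0, 1],
    [0.15, 0, 0, 0.08, 0, 0, 1],
    [0.15, 0, 0, 0.08, 0, 0, 1],
    [0.15, 0, 0, 0.08, 0, 0, 1],
    [0.15, 0, 0, 0.08, 0, 0, 1],
    [0.15, 0, 0, 0.08, 0, 0, 1],
    [0.15, 0, 0, 0.08, 0, 0, 1],
    [0.15, 0, 0, 0.08, 0, 0, 1],
    [0.15, 0, 0, 0.08, 0, 0, 1],
    [0.15, 0, 0, 0.08, 0, 0, 1],
    [0.15, 0, 0, 0.08, 0, 0, 1],
    [0.15, 0, 0, 0.08, 0, 0, 1],
    [0.15, 0, 0, 0.08, 0, 0, 1],
    [0, 0, 0, 0, 0, 0, 1],
    [0, 0, 0, 0, 0, 0, 1]
  ]
}}

```text
clock: 18.82
eef_pos: [0.6287, -0.0872, 0.0907]
tool_rot: [-0.588, -0.393, 0.588, -0.393]
ft_force: [-4.7, -1.6, 6.7]
grip_width: 0.0117
```

{"api": "play_rows", "payload": {
  "plan": [
    [0, 0, 0, 0, 0, 0, -0.1],
    [0, 0, 0, 0, 0, 0, -0.1],
    [0, 0, 0, 0, 0, 0, -0.1],
    [-30, 0, 0, 0, 0, 0, -0.1],
    [-30, 0, 0, 0, 0, 0, -0.1],
    [0, 0, 0, -0.1136, 0, 0, -0.1],
    [0, 0, 0, -0.1136, 0, 0, -0.1],
    [0, 0, 0, -0.1136, 0, 0, -0.1],
    [0, 0, 0, -0.1136, 0, 0, -0.1],
    [0, 0, 0, -0.1136, 0, 0, -0.1],
    [0, 0, 0, -0.1136, 0, 0, -0.1],
    [0, 0, 0, -0.1136, 0, 0, -0.1],
    [0, 0, 0, -0.1136, 0, 0, -0.1],
    [0, 0, 0, -0.1136, 0, 0, -0.1],
    [0, 0, 0, -0.1136, 0, 0, -0.1],
    [0, 0, 0, -0.1136, 0, 0, -0.1],
    [0, 0, 0, -0.1136, 0, 0, -0.1],
    [0, 0, 0, -0.1136, 0, 0, -0.1],
    [0, 0, 0, -0.1136, 0, 0, -0.1]
  ]
}}

```text
clock: 20.4
eef_pos: [0.6295, -0.0862, 0.1488]
tool_rot: [0.129, 0.695, -0.128, 0.695]
ft_force: [0.6, -0.0, -0.2]
grip_width: 0.0471
```

{"api": "play_rows", "payload": {
  "plan": [
    [0, 21.6, -17.4, 0, 0, 0, -0.1],
    [0, 21.6, -17.4, 0, 0, 0, -0.1],
    [0, 21.6, -17.4, 0, 0, 0, -0.1],
    [0, 21.6, -17.4, 0, 0, 0, -0.1],
    [0, 0, 0, 0, 0, 0, -0.1],
    [0, 0, 0, 0, 0, 0, -0.1],
    [0, 0, 0, 0, 0, 0, -0.1]
  ]
}}

```text
clock: 20.98
eef_pos: [0.5961, 0.0194, 0.1491]
tool_rot: [0.13, 0.695, -0.13, 0.695]
ft_force: [0.4, -0.8, -0.7]
grip_width: 0.0472
```

Run:
```python
from h import *
go([.5952,.0186,.0885],-21)
bars("w3",zlo=.105)
```

```text
tcp [0.5961 0.0194 0.1491] x axis [ 0.001 -0.    -1.   ] y yaw 68.8 q [ 0.033  0.474  0.128  1.223 -0.     0.404] grip 0.0472 t 20.98
F [ 0.44 -0.76 -0.72] T [ 0.019  0.015 -0.002]
shift before turning, tool mm [60.6 -1.  -0.6]
turn rx -0.004 then shift [60.6 -1.  -0.6]
turn rx 3.137 then shift [60.6  1.   0.6]
a 858 ctr [594.8  18.8] size [12.2 35.6] yaw 159.2 ztop 0.1172
b 907 ctr [490.  -14.3] size [12.4 35.4] yaw 105.9 ztop 0.1172
c 457 ctr [ 522.9 -118.5] size [34.9 13.8] yaw 12.5 ztop 0.1171
d 0
```

View pics/w3.png

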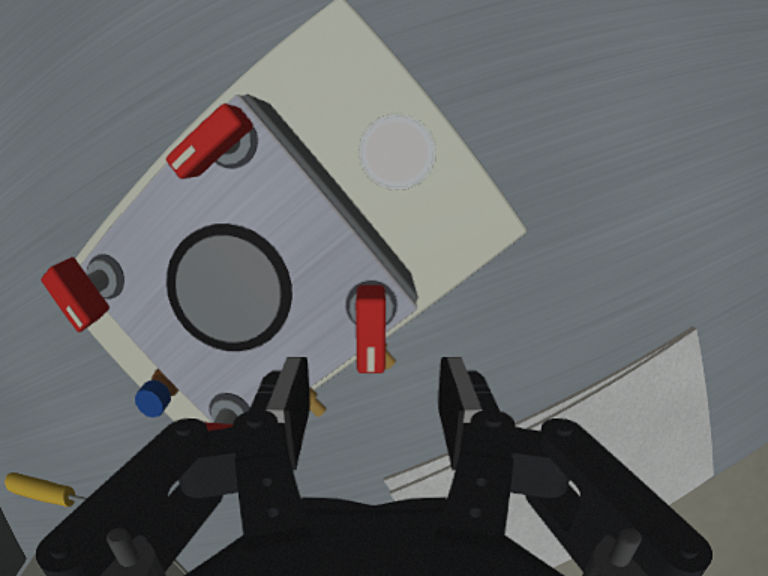

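The view shows bar a (370,325) centred between the pads, and the marks on all three visible bars have turned clockwise. I grasp a for the second round.

{"api": "play_rows", "payload": {
  "plan": [
    [0, -0.8, -0.8, 0, 0, 0, -0.1],
    [15.1, 0, 0, 0, 0, 0, -0.1],
    [15.1, 0, 0, 0, 0, 0, -0.1],
    [15.1, 0, 0, 0, 0, 0, -0.1],
    [15.1, 0, 0, 0, 0, 0, -0.1],
    [0, 0, 0, 0, 0, 0, -0.1],
    [0, 0, 0, 0, 0, 0, -0.1],
    [0, 0, 0, 0, 0, 0, 1],
    [0, 0, 0, 0, 0, 0, 1],
    [0, 0, 0, 0, 0, 0, 1],
    [0, 0, 0, 0, 0, 0, 1],
    [0, 0, 0, 0, 0, 0, 1],
    [0.1, 0, 0, 0.05, 0, 0, 1],
    [0.1, 0, 0, 0.05, 0, 0, 1],
    [0, 0, 0, 0, 0, 0, 1],
    [0, 0, 0, 0, 0, 0, 1]
  ]
}}

```text
clock: 22.37
eef_pos: [0.5954, 0.0182, 0.0899]
tool_rot: [0.165, 0.687, -0.166, 0.688]
ft_force: [-1.4, -3.0, 5.2]
grip_width: 0.012
```

```bash
cat >> h.py <<'E'
def tq(n):
    o=get_obs(); M=R.from_quat(o["tool_rot"]).as_matrix()
    print("t %.2f"%o["clock"],"tcp",np.round(o["eef_pos"],4),"yyaw rad %.3f"%np.arctan2(M[1,1],M[0,1]),"F",np.round(o["ft_force"],2),"T",np.round(o["ft_torque"],3),"tau6 %.3f"%o["tau"][5],"w %.4f"%o["grip_width"],"q6 %.3f v6 %.3f"%(o["joint_pos"][5],o["joint_vel"][5]))
E
python3 -c "
from h import *
tq(1)"
```

```text
t 22.37 tcp [0.5954 0.0182 0.0899] yyaw rad 1.098 F [-1.36 -3.01  5.2 ] T [-0.614  0.261 -0.172] tau6 -0.184 w 0.0120 q6 0.504 v6 -0.003
```

{"api": "play_rows", "payload": {
  "plan": [
    [0.1, 0, 0, 0.05, 0, 0, 1],
    [0.1, 0, 0, 0.05, 0, 0, 1],
    [0, 0, 0, 0, 0, 0, 1],
    [0, 0, 0, 0, 0, 0, 1]
  ]
}}

```text
clock: 22.7
eef_pos: [0.5955, 0.0182, 0.0897]
tool_rot: [0.199, 0.677, -0.2, 0.679]
ft_force: [-1.1, -3.5, 5.3]
grip_width: 0.0121
```

```bash
python3 -c "
from h import *
tq(1)"
```

```text
t 22.70 tcp [0.5955 0.0182 0.0897] yyaw rad 0.998 F [-1.13 -3.52  5.35] T [-0.603  0.2   -0.201] tau6 -0.183 w 0.0121 q6 0.604 v6 -0.001
```

{"api": "play_rows", "payload": {
  "plan": [
    [0.1, 0, 0, 0.05, 0, 0, 1],
    [0.1, 0, 0, 0.05, 0, 0, 1],
    [0, 0, 0, 0, 0, 0, 1],
    [0, 0, 0, 0, 0, 0, 1]
  ]
}}

```text
clock: 23.03
eef_pos: [0.5955, 0.0182, 0.0895]
tool_rot: [0.233, 0.667, -0.233, 0.668]
ft_force: [-0.8, -3.0, 5.9]
grip_width: 0.0126
```

```bash
python3 -c "
from h import *
tq(1)"
```

```text
t 23.03 tcp [0.5955 0.0182 0.0895] yyaw rad 0.898 F [-0.81 -2.97  5.91] T [-0.623  0.227 -0.139] tau6 -0.181 w 0.0126 q6 0.704 v6 -0.000
```

{"api": "play_rows", "payload": {
  "plan": [
    [0.1, 0, 0, 0.05, 0, 0, 1],
    [0.1, 0, 0, 0.05, 0, 0, 1],
    [0, 0, 0, 0, 0, 0, 1],
    [0, 0, 0, 0, 0, 0, 1]
  ]
}}

```text
clock: 23.37
eef_pos: [0.5955, 0.0182, 0.0893]
tool_rot: [0.266, 0.654, -0.267, 0.656]
ft_force: [-0.4, -3.7, 5.5]
grip_width: 0.0121
```

```bash
python3 -c "
from h import *
tq(1)"
```

```text
t 23.37 tcp [0.5955 0.0182 0.0893] yyaw rad 0.798 F [-0.37 -3.73  5.55] T [-0.651  0.237 -0.198] tau6 -0.179 w 0.0121 q6 0.804 v6 -0.002
```

{"api": "play_rows", "payload": {
  "plan": [
    [0.1, 0, 0, 0.05, 0, 0, 1],
    [0.1, 0, 0, 0.05, 0, 0, 1],
    [0, 0, 0, 0, 0, 0, 1],
    [0, 0, 0, 0, 0, 0, 1]
  ]
}}

```text
clock: 23.7
eef_pos: [0.5955, 0.0182, 0.0891]
tool_rot: [0.299, 0.64, -0.299, 0.642]
ft_force: [-1.5, -3.6, 6.3]
grip_width: 0.0123
```

```bash
python3 -c "
from h import *
tq(1)"
```

```text
t 23.70 tcp [0.5955 0.0182 0.0891] yyaw rad 0.698 F [-1.55 -3.61  6.26] T [-0.662  0.243 -0.14 ] tau6 -0.178 w 0.0123 q6 0.904 v6 -0.003
```

{"api": "play_rows", "payload": {
  "plan": [
    [0.2, 0, 0, 0.05, 0, 0, 1],
    [0.2, 0, 0, 0.05, 0, 0, 1],
    [0, 0, 0, 0, 0, 0, 1],
    [0, 0, 0, 0, 0, 0, 1]
  ]
}}

```text
clock: 24.03
eef_pos: [0.5955, 0.0182, 0.0889]
tool_rot: [0.33, 0.624, -0.33, 0.626]
ft_force: [-0.8, -3.3, 6.4]
grip_width: 0.0118
```

```bash
python3 -c "
from h import *
tq(1)"
```

```text
t 24.03 tcp [0.5955 0.0182 0.0889] yyaw rad 0.598 F [-0.84 -3.34  6.44] T [-0.668  0.328 -0.202] tau6 -0.181 w 0.0118 q6 1.004 v6 -0.002
```

{"api": "play_rows", "payload": {
  "plan": [
    [0.1, 0, 0, 0.05, 0, 0, 1],
    [0.1, 0, 0, 0.05, 0, 0, 1],
    [0, 0, 0, 0, 0, 0, 1],
    [0, 0, 0, 0, 0, 0, 1]
  ]
}}

```text
clock: 24.37
eef_pos: [0.5955, 0.0182, 0.0887]
tool_rot: [0.361, 0.607, -0.361, 0.609]
ft_force: [-3.1, -2.7, 7.2]
grip_width: 0.0118
```

```bash
python3 -c "
from h import *
tq(1)"
```

```text
t 24.37 tcp [0.5955 0.0182 0.0887] yyaw rad 0.498 F [-3.14 -2.68  7.25] T [-0.659  0.354 -0.11 ] tau6 -0.121 w 0.0118 q6 1.104 v6 -0.001
```

{"api": "play_rows", "payload": {
  "plan": [
    [0.1, 0, 0, 0.05, 0, 0, 1],
    [0.1, 0, 0, 0.05, 0, 0, 1],
    [0, 0, 0, 0, 0, 0, 1],
    [0, 0, 0, 0, 0, 0, 1]
  ]
}}

```text
clock: 24.7
eef_pos: [0.5955, 0.0182, 0.0886]
tool_rot: [0.391, 0.588, -0.391, 0.59]
ft_force: [-0.8, -3.8, 7.0]
grip_width: 0.0116
```

```bash
python3 -c "
from h import *
tq(1)"
```

```text
t 24.70 tcp [0.5955 0.0182 0.0886] yyaw rad 0.399 F [-0.83 -3.8   6.97] T [-0.747  0.279 -0.065] tau6 -0.038 w 0.0116 q6 1.203 v6 0.000
```

{"api": "play_rows", "payload": {
  "plan": [
    [0.1, 0, 0, 0.03, 0, 0, 1],
    [0.1, 0, 0, 0.03, 0, 0, 1],
    [0, 0, 0, 0, 0, 0, 1],
    [0, 0, 0, 0, 0, 0, 1]
  ]
}}

```text
clock: 25.03
eef_pos: [0.5955, 0.0181, 0.0885]
tool_rot: [0.408, 0.576, -0.408, 0.578]
ft_force: [-2.6, -3.2, 8.1]
grip_width: 0.0116
```

```bash
python3 -c "
from h import *
tq(1)"
```

```text
t 25.03 tcp [0.5955 0.0181 0.0885] yyaw rad 0.339 F [-2.62 -3.15  8.05] T [-0.685  0.34   0.18 ] tau6 0.170 w 0.0116 q6 1.263 v6 -0.000
```

{"api": "play_rows", "payload": {
  "plan": [
    [0, 0, 0, 0, 0, 0, -0.1],
    [0, 0, 0, 0, 0, 0, -0.1],
    [0, 0, 0, 0, 0, 0, -0.1],
    [-30, 0, 0, 0, 0, 0, -0.1],
    [-30, 0, 0, 0, 0, 0, -0.1],
    [0, 0, 0, -0.1136, 0, 0, -0.1],
    [0, 0, 0, -0.1136, 0, 0, -0.1],
    [0, 0, 0, -0.1136, 0, 0, -0.1],
    [0, 0, 0, -0.1136, 0, 0, -0.1],
    [0, 0, 0, -0.1136, 0, 0, -0.1],
    [0, 0, 0, -0.1136, 0, 0, -0.1],
    [0, 0, 0, -0.1136, 0, 0, -0.1],
    [0, 0, 0, -0.1136, 0, 0, -0.1],
    [0, 0, 0, -0.1136, 0, 0, -0.1],
    [0, 0, 0, -0.1136, 0, 0, -0.1],
    [0, 0, 0, -0.1136, 0, 0, -0.1],
    [0, 0, 0, -0.1136, 0, 0, -0.1],
    [0, 0, 0, -0.1136, 0, 0, -0.1]
  ]
}}

```text
clock: 26.53
eef_pos: [0.5945, 0.0193, 0.1461]
tool_rot: [-0.088, 0.702, 0.089, 0.701]
ft_force: [0.2, 0.4, 0.1]
grip_width: 0.0472
```

{"api": "play_rows", "payload": {
  "plan": [
    [0, -23.4, -20.6, 0, 0, 0, -0.1],
    [0, -23.4, -20.6, 0, 0, 0, -0.1],
    [0, -23.4, -20.6, 0, 0, 0, -0.1],
    [0, -23.4, -20.6, 0, 0, 0, -0.1],
    [0, -23.4, -20.6, 0, 0, 0, -0.1],
    [0, 0, 0, 0, 0, 0, -0.1],
    [0, 0, 0, 0, 0, 0, -0.1],
    [0, 0, 0, 0, 0, 0, -0.1]
  ]
}}

```text
clock: 27.2
eef_pos: [0.5235, -0.1193, 0.1465]
tool_rot: [-0.086, 0.702, 0.087, 0.702]
ft_force: [0.2, -0.0, 0.7]
grip_width: 0.0469
```

Run:
```python
from h import *
go([.5239,-.1200,.0890],14.2)
bars(zlo=.105)
```

```text
tcp [ 0.5235 -0.1193  0.1465] x axis [ 0.     0.001 -1.   ] y yaw 104.0 q [-2.240e-01  3.630e-01 -5.100e-02  1.156e+00  1.000e-03 -4.700e-01] grip 0.0469 t 27.2
F [ 0.16 -0.04  0.74] T [ 0.01   0.052 -0.046]
shift before turning, tool mm [57.5 -0.9  0.2]
turn rx -0.003 then shift [57.5 -0.9  0.2]
turn rx 3.139 then shift [57.5  0.9 -0.2]
a 12
b 611 ctr [489.9 -15.1] size [12.7 35.6] yaw 104.2 ztop 0.1171
c 858 ctr [ 523.  -119.5] size [34.7 12.3] yaw 13.1 ztop 0.1171
d 24
```

{"api": "play_rows", "payload": {
  "plan": [
    [0, -0.8, 0, 0.008, 0, 0, -0.1],
    [14.4, 0, 0, 0, 0, 0, -0.1],
    [14.4, 0, 0, 0, 0, 0, -0.1],
    [14.4, 0, 0, 0, 0, 0, -0.1],
    [14.4, 0, 0, 0, 0, 0, -0.1],
    [0, 0, 0, 0, 0, 0, -0.1],
    [0, 0, 0, 0, 0, 0, -0.1],
    [0, 0, 0, 0, 0, 0, 1],
    [0, 0, 0, 0, 0, 0, 1],
    [0, 0, 0, 0, 0, 0, 1],
    [0, 0, 0, 0, 0, 0, 1],
    [0, 0, 0, 0, 0, 0, 1],
    [0.1, 0, 0, 0.05, 0, 0, 1],
    [0.1, 0, 0, 0.05, 0, 0, 1],
    [0, 0, 0, 0, 0, 0, 1],
    [0, 0, 0, 0, 0, 0, 1]
  ]
}}

```text
clock: 28.58
eef_pos: [0.5243, -0.1201, 0.0901]
tool_rot: [-0.048, 0.705, 0.049, 0.706]
ft_force: [-0.5, 2.1, 5.6]
grip_width: 0.0119
```

```bash
python3 -c "
from h import *
tq(1)"
```

```text
t 28.58 tcp [ 0.5243 -0.1201  0.0901] yyaw rad 1.708 F [-0.47  2.06  5.62] T [ 0.535  0.087 -0.186] tau6 -0.175 w 0.0119 q6 -0.363 v6 -0.001
```

{"api": "play_rows", "payload": {
  "plan": [
    [0.1, 0, 0, 0.05, 0, 0, 1],
    [0.1, 0, 0, 0.05, 0, 0, 1],
    [0, 0, 0, 0, 0, 0, 1],
    [0, 0, 0, 0, 0, 0, 1]
  ]
}}

```text
clock: 28.92
eef_pos: [0.5243, -0.1201, 0.0899]
tool_rot: [-0.013, 0.706, 0.013, 0.708]
ft_force: [0.4, 2.7, 5.7]
grip_width: 0.0123
```

```bash
python3 -c "
from h import *
tq(1)"
```

```text
t 28.92 tcp [ 0.5243 -0.1201  0.0899] yyaw rad 1.608 F [0.36 2.74 5.73] T [ 0.53   0.052 -0.216] tau6 -0.175 w 0.0123 q6 -0.263 v6 -0.001
```

{"api": "play_rows", "payload": {
  "plan": [
    [0.1, 0, 0, 0.05, 0, 0, 1],
    [0.1, 0, 0, 0.05, 0, 0, 1],
    [0, 0, 0, 0, 0, 0, 1],
    [0, 0, 0, 0, 0, 0, 1]
  ]
}}

```text
clock: 29.25
eef_pos: [0.5243, -0.1201, 0.0897]
tool_rot: [0.022, 0.706, -0.022, 0.708]
ft_force: [-0.9, 2.8, 5.9]
grip_width: 0.012
```

```bash
python3 -c "
from h import *
tq(1)"
```

```text
t 29.25 tcp [ 0.5243 -0.1201  0.0897] yyaw rad 1.508 F [-0.87  2.78  5.93] T [ 0.501  0.079 -0.239] tau6 -0.175 w 0.0120 q6 -0.163 v6 -0.001
```

Baseline is -0.175. I go on in 0.1 rad steps.

{"api": "play_rows", "payload": {
  "plan": [
    [0.1, 0, 0, 0.05, 0, 0, 1],
    [0.1, 0, 0, 0.05, 0, 0, 1],
    [0, 0, 0, 0, 0, 0, 1],
    [0, 0, 0, 0, 0, 0, 1]
  ]
}}

```text
clock: 29.58
eef_pos: [0.5243, -0.1202, 0.0895]
tool_rot: [0.058, 0.704, -0.057, 0.706]
ft_force: [-0.9, 2.4, 5.9]
grip_width: 0.0121
```

```bash
python3 -c "
from h import *
tq(1)"
```

```text
t 29.58 tcp [ 0.5243 -0.1202  0.0895] yyaw rad 1.408 F [-0.87  2.37  5.93] T [ 0.458  0.157 -0.152] tau6 -0.174 w 0.0121 q6 -0.063 v6 0.000
```

{"api": "play_rows", "payload": {
  "plan": [
    [0.1, 0, 0, 0.05, 0, 0, 1],
    [0.1, 0, 0, 0.05, 0, 0, 1],
    [0, 0, 0, 0, 0, 0, 1],
    [0, 0, 0, 0, 0, 0, 1]
  ]
}}

```text
clock: 29.92
eef_pos: [0.5242, -0.1202, 0.0893]
tool_rot: [0.093, 0.7, -0.092, 0.702]
ft_force: [0.2, 1.9, 5.9]
grip_width: 0.0119
```

```bash
python3 -c "
from h import *
tq(1)"
```

```text
t 29.92 tcp [ 0.5242 -0.1202  0.0893] yyaw rad 1.308 F [0.2  1.92 5.88] T [ 0.449  0.129 -0.246] tau6 -0.173 w 0.0119 q6 0.037 v6 -0.003
```

{"api": "play_rows", "payload": {
  "plan": [
    [0.1, 0, 0, 0.05, 0, 0, 1],
    [0.1, 0, 0, 0.05, 0, 0, 1],
    [0, 0, 0, 0, 0, 0, 1],
    [0, 0, 0, 0, 0, 0, 1]
  ]
}}

```text
clock: 30.25
eef_pos: [0.5242, -0.1202, 0.0891]
tool_rot: [0.128, 0.695, -0.127, 0.696]
ft_force: [-0.8, 2.7, 6.1]
grip_width: 0.0121
```

```bash
python3 -c "
from h import *
tq(1)"
```

```text
t 30.25 tcp [ 0.5242 -0.1202  0.0891] yyaw rad 1.208 F [-0.78  2.7   6.14] T [ 0.416  0.19  -0.15 ] tau6 -0.172 w 0.0121 q6 0.137 v6 -0.001
```

{"api": "play_rows", "payload": {
  "plan": [
    [0.1, 0, 0, 0.05, 0, 0, 1],
    [0.1, 0, 0, 0.05, 0, 0, 1],
    [0, 0, 0, 0, 0, 0, 1],
    [0, 0, 0, 0, 0, 0, 1]
  ]
}}

```text
clock: 30.58
eef_pos: [0.5242, -0.1202, 0.0889]
tool_rot: [0.162, 0.687, -0.162, 0.689]
ft_force: [-0.2, 2.1, 5.7]
grip_width: 0.0119
```

```bash
python3 -c "
from h import *
tq(1)"
```

```text
t 30.58 tcp [ 0.5242 -0.1202  0.0889] yyaw rad 1.108 F [-0.19  2.11  5.7 ] T [ 0.415  0.09  -0.104] tau6 -0.122 w 0.0119 q6 0.237 v6 -0.000
```

{"api": "play_rows", "payload": {
  "plan": [
    [0.1, 0, 0, 0.05, 0, 0, 1],
    [0.1, 0, 0, 0.05, 0, 0, 1],
    [0, 0, 0, 0, 0, 0, 1],
    [0, 0, 0, 0, 0, 0, 1]
  ]
}}

```text
clock: 30.92
eef_pos: [0.5242, -0.1203, 0.0888]
tool_rot: [0.196, 0.678, -0.196, 0.68]
ft_force: [-1.1, 2.5, 6.1]
grip_width: 0.0122
```

```bash
python3 -c "
from h import *
tq(1)"
```

```text
t 30.92 tcp [ 0.5242 -0.1203  0.0888] yyaw rad 1.008 F [-1.13  2.53  6.14] T [ 0.354  0.19  -0.066] tau6 -0.042 w 0.0122 q6 0.337 v6 -0.001
```

{"api": "play_rows", "payload": {
  "plan": [
    [0.1, 0, 0, 0.033, 0, 0, 1],
    [0.1, 0, 0, 0.033, 0, 0, 1],
    [0, 0, 0, 0, 0, 0, 1],
    [0, 0, 0, 0, 0, 0, 1]
  ]
}}

```text
clock: 31.25
eef_pos: [0.5242, -0.1203, 0.0887]
tool_rot: [0.219, 0.672, -0.218, 0.673]
ft_force: [-1.0, 1.7, 6.3]
grip_width: 0.0121
```

```bash
python3 -c "
from h import *
tq(1)"
```

```text
t 31.25 tcp [ 0.5242 -0.1203  0.0887] yyaw rad 0.943 F [-0.96  1.73  6.26] T [0.349 0.178 0.114] tau6 0.146 w 0.0121 q6 0.402 v6 -0.000
```

{"api": "play_rows", "payload": {
  "plan": [
    [0, 0, 0, 0, 0, 0, -0.1],
    [0, 0, 0, 0, 0, 0, -0.1],
    [0, 0, 0, 0, 0, 0, -0.1],
    [-30, 0, 0, 0, 0, 0, -0.1],
    [-30, 0, 0, 0, 0, 0, -0.1],
    [0, 0, 0, 0.1105, 0, 0, -0.1],
    [0, 0, 0, 0.1105, 0, 0, -0.1],
    [0, 0, 0, 0.1105, 0, 0, -0.1],
    [0, 0, 0, 0.1105, 0, 0, -0.1],
    [0, 0, 0, 0.1105, 0, 0, -0.1],
    [0, 0, 0, 0.1105, 0, 0, -0.1],
    [0, -0.8, -27.5, 0, 0, 0, -0.1],
    [0, -0.8, -27.5, 0, 0, 0, -0.1],
    [0, -0.8, -27.5, 0, 0, 0, -0.1],
    [0, -0.8, -27.5, 0, 0, 0, -0.1],
    [0, 0, 0, 0, 0, 0, -0.1],
    [0, 0, 0, 0, 0, 0, -0.1],
    [0, 0, 0, 0, 0, 0, -0.1]
  ]
}}

```text
clock: 32.75
eef_pos: [0.4902, -0.0158, 0.1472]
tool_rot: [0.425, 0.565, -0.426, 0.565]
ft_force: [-0.4, -0.1, -0.1]
grip_width: 0.0468
```

Run:
```python
from h import *
go([.4907,-.0153,.0895],106)
bars(zlo=.105)
```

```text
tcp [ 0.4902 -0.0158  0.1472] x axis [ 0.    -0.001 -1.   ] y yaw 16.0 q [-3.200e-02  2.760e-01 -1.740e-01  1.120e+00 -1.000e-03  1.259e+00] grip 0.0468 t 32.75
F [-0.39 -0.1  -0.07] T [-0.031  0.032 -0.002]
shift before turning, tool mm [57.7  0.6 -0.4]
turn rx 0.000 then shift [57.7  0.6 -0.4]
turn rx -3.141 then shift [57.7 -0.6  0.4]
a 596 ctr [594.4  18.9] size [13.1 35.2] yaw 110.2 ztop 0.1154
b 852 ctr [489.9 -14.4] size [12.1 35.2] yaw 106.7 ztop 0.1171
c 81 ctr [ 513.7 -110.5] size [ 9.6 11. ] yaw 146.4 ztop 0.1153
d 11
```

{"api": "play_rows", "payload": {
  "plan": [
    [0, 0.5, -0.4, 0, 0, 0, -0.1],
    [14.4, 0, 0, 0, 0, 0, -0.1],
    [14.4, 0, 0, 0, 0, 0, -0.1],
    [14.4, 0, 0, 0, 0, 0, -0.1],
    [14.4, 0, 0, 0, 0, 0, -0.1],
    [0, 0, 0, 0, 0, 0, -0.1],
    [0, 0, 0, 0, 0, 0, -0.1],
    [0, 0, 0, 0, 0, 0, 1],
    [0, 0, 0, 0, 0, 0, 1],
    [0, 0, 0, 0, 0, 0, 1],
    [0, 0, 0, 0, 0, 0, 1],
    [0, 0, 0, 0, 0, 0, 1],
    [0.1, 0, 0, 0.05, 0, 0, 1],
    [0.1, 0, 0, 0.05, 0, 0, 1],
    [0, 0, 0, 0, 0, 0, 1],
    [0, 0, 0, 0, 0, 0, 1]
  ]
}}

```text
clock: 34.13
eef_pos: [0.4907, -0.0154, 0.0906]
tool_rot: [0.454, 0.542, -0.453, 0.543]
ft_force: [-2.2, -2.1, 5.6]
grip_width: 0.0121
```

```bash
python3 -c "
from h import *
tq(1)"
```

```text
t 34.13 tcp [ 0.4907 -0.0154  0.0906] yyaw rad 0.179 F [-2.15 -2.05  5.55] T [-0.283  0.476 -0.23 ] tau6 -0.183 w 0.0121 q6 1.361 v6 -0.001
```

{"api": "play_rows", "payload": {
  "plan": [
    [0.1, 0, 0, 0.05, 0, 0, 1],
    [0.1, 0, 0, 0.05, 0, 0, 1],
    [0, 0, 0, 0, 0, 0, 1],
    [0, 0, 0, 0, 0, 0, 1]
  ]
}}

```text
clock: 34.47
eef_pos: [0.4907, -0.0154, 0.0904]
tool_rot: [0.48, 0.519, -0.48, 0.52]
ft_force: [-2.8, -1.3, 5.9]
grip_width: 0.0116
```

```bash
python3 -c "
from h import *
tq(1)"
```

```text
t 34.47 tcp [ 0.4907 -0.0154  0.0904] yyaw rad 0.078 F [-2.77 -1.31  5.89] T [-0.345  0.568 -0.224] tau6 -0.185 w 0.0116 q6 1.462 v6 -0.001
```

{"api": "play_rows", "payload": {
  "plan": [
    [0.1, 0, 0, 0.05, 0, 0, 1],
    [0.1, 0, 0, 0.05, 0, 0, 1],
    [0, 0, 0, 0, 0, 0, 1],
    [0, 0, 0, 0, 0, 0, 1]
  ]
}}

```text
clock: 34.8
eef_pos: [0.4906, -0.0154, 0.0902]
tool_rot: [0.505, 0.494, -0.505, 0.495]
ft_force: [-2.4, -1.4, 6.1]
grip_width: 0.0117
```

```bash
python3 -c "
from h import *
tq(1)"
```

```text
t 34.80 tcp [ 0.4906 -0.0154  0.0902] yyaw rad -0.022 F [-2.4  -1.38  6.15] T [-0.267  0.506 -0.179] tau6 -0.185 w 0.0117 q6 1.562 v6 -0.003
```

{"api": "play_rows", "payload": {
  "plan": [
    [0.1, 0, 0, 0.05, 0, 0, 1],
    [0.1, 0, 0, 0.05, 0, 0, 1],
    [0, 0, 0, 0, 0, 0, 1],
    [0, 0, 0, 0, 0, 0, 1]
  ]
}}

```text
clock: 35.13
eef_pos: [0.4906, -0.0154, 0.09]
tool_rot: [0.53, 0.468, -0.529, 0.469]
ft_force: [-3.2, -1.1, 6.4]
grip_width: 0.0119
```

```bash
python3 -c "
from h import *
tq(1)"
```

```text
t 35.13 tcp [ 0.4906 -0.0154  0.09  ] yyaw rad -0.122 F [-3.24 -1.13  6.4 ] T [-0.31   0.511 -0.218] tau6 -0.185 w 0.0119 q6 1.661 v6 -0.002
```

{"api": "play_rows", "payload": {
  "plan": [
    [0.1, 0, 0, 0.05, 0, 0, 1],
    [0.1, 0, 0, 0.05, 0, 0, 1],
    [0, 0, 0, 0, 0, 0, 1],
    [0, 0, 0, 0, 0, 0, 1]
  ]
}}

```text
clock: 35.47
eef_pos: [0.4906, -0.0154, 0.0898]
tool_rot: [0.552, 0.441, -0.552, 0.442]
ft_force: [-2.7, -1.1, 6.1]
grip_width: 0.0119
```

```bash
python3 -c "
from h import *
tq(1)"
```

```text
t 35.47 tcp [ 0.4906 -0.0154  0.0898] yyaw rad -0.222 F [-2.71 -1.09  6.14] T [-0.328  0.57  -0.206] tau6 -0.185 w 0.0119 q6 1.762 v6 -0.001
```

{"api": "play_rows", "payload": {
  "plan": [
    [0.1, 0, 0, 0.05, 0, 0, 1],
    [0.1, 0, 0, 0.05, 0, 0, 1],
    [0, 0, 0, 0, 0, 0, 1],
    [0, 0, 0, 0, 0, 0, 1]
  ]
}}

```text
clock: 35.8
eef_pos: [0.4906, -0.0154, 0.0896]
tool_rot: [0.574, 0.413, -0.573, 0.414]
ft_force: [-3.8, -1.7, 5.7]
grip_width: 0.0117
```

```bash
python3 -c "
from h import *
tq(1)"
```

```text
t 35.80 tcp [ 0.4906 -0.0154  0.0896] yyaw rad -0.322 F [-3.83 -1.68  5.74] T [-0.338  0.557 -0.211] tau6 -0.185 w 0.0117 q6 1.862 v6 -0.003
```

{"api": "play_rows", "payload": {
  "plan": [
    [0.1, 0, 0, 0.05, 0, 0, 1],
    [0.1, 0, 0, 0.05, 0, 0, 1],
    [0, 0, 0, 0, 0, 0, 1],
    [0, 0, 0, 0, 0, 0, 1]
  ]
}}

```text
clock: 36.13
eef_pos: [0.4906, -0.0154, 0.0894]
tool_rot: [0.594, 0.384, -0.593, 0.385]
ft_force: [-2.5, -0.5, 6.8]
grip_width: 0.012
```

```bash
python3 -c "
from h import *
tq(1)"
```

```text
t 36.13 tcp [ 0.4906 -0.0154  0.0894] yyaw rad -0.421 F [-2.48 -0.52  6.81] T [-0.273  0.548 -0.091] tau6 -0.113 w 0.0120 q6 1.961 v6 -0.001
```

{"api": "play_rows", "payload": {
  "plan": [
    [0.1, 0, 0, 0.05, 0, 0, 1],
    [0.1, 0, 0, 0.05, 0, 0, 1],
    [0, 0, 0, 0, 0, 0, 1],
    [0, 0, 0, 0, 0, 0, 1]
  ]
}}

```text
clock: 36.47
eef_pos: [0.4906, -0.0154, 0.0893]
tool_rot: [0.612, 0.354, -0.612, 0.355]
ft_force: [-3.5, -0.8, 7.6]
grip_width: 0.0117
```

```bash
python3 -c "
from h import *
tq(1)"
```

```text
t 36.47 tcp [ 0.4906 -0.0154  0.0893] yyaw rad -0.521 F [-3.49 -0.82  7.56] T [-0.3    0.568 -0.006] tau6 -0.033 w 0.0117 q6 2.061 v6 -0.003
```

{"api": "play_rows", "payload": {
  "plan": [
    [0.1, 0, 0, 0.024, 0, 0, 1],
    [0.1, 0, 0, 0.024, 0, 0, 1],
    [0, 0, 0, 0, 0, 0, 1],
    [0, 0, 0, 0, 0, 0, 1]
  ]
}}

```text
clock: 36.8
eef_pos: [0.4906, -0.0154, 0.0892]
tool_rot: [0.62, 0.339, -0.62, 0.34]
ft_force: [-3.2, -0.5, 7.2]
grip_width: 0.0124
```

```bash
python3 -c "
from h import *
tq(1)"
```

```text
t 36.80 tcp [ 0.4906 -0.0154  0.0892] yyaw rad -0.568 F [-3.18 -0.5   7.21] T [-0.336  0.657  0.196] tau6 0.218 w 0.0124 q6 2.108 v6 -0.001
```

{"api": "play_rows", "payload": {
  "plan": [
    [0, 0, 0, 0, 0, 0, -0.1],
    [0, 0, 0, 0, 0, 0, -0.1],
    [0, 0, 0, 0, 0, 0, -0.1],
    [-30, 0, 0, 0, 0, 0, -0.1],
    [-30, 0, 0, 0, 0, 0, -0.1],
    [0, 0, 0, -0.0875, 0, 0, -0.1],
    [0, 0, 0, -0.0875, 0, 0, -0.1],
    [0, 31.1, 2.7, 0, 0, 0, -0.1],
    [0, 31.1, 2.7, 0, 0, 0, -0.1],
    [0, 31.1, 2.7, 0, 0, 0, -0.1],
    [0, 31.1, 2.7, 0, 0, 0, -0.1],
    [0, 31.1, 2.7, 0, 0, 0, -0.1],
    [0, 0, 0, 0, 0, 0, -0.1],
    [0, 0, 0, 0, 0, 0, -0.1],
    [0, 0, 0, 0, 0, 0, -0.1]
  ]
}}

```text
clock: 38.05
eef_pos: [0.628, -0.0868, 0.1469]
tool_rot: [-0.588, -0.393, 0.589, -0.392]
ft_force: [-0.1, -0.0, 0.6]
grip_width: 0.0474
```

Run:
```python
from h import *
go([.6289,-.0872,.0895],67.5)
bars(zlo=.105)
```

```text
tcp [ 0.628  -0.0868  0.1469] x axis [-0.002  0.001 -1.   ] y yaw -22.6 q [-0.138  0.552  0.25   1.271  0.     1.827] grip 0.0474 t 38.05
F [-0.08 -0.05  0.56] T [-0.048 -0.005 -0.009]
shift before turning, tool mm [57.4  1.1 -0. ]
turn rx -0.001 then shift [57.4  1.1 -0. ]
turn rx 3.140 then shift [57.4 -1.1  0. ]
a 915 ctr [595.1  18.9] size [12.7 35.6] yaw 109.8 ztop 0.1156
b 461 ctr [490.3 -14.2] size [35.3 13. ] yaw 55.9 ztop 0.1155
c 0
d 859 ctr [628.4 -85.6] size [35.1 12. ] yaw 66.9 ztop 0.117
```

{"api": "play_rows", "payload": {
  "plan": [
    [0, 0.8, 0, 0, 0, 0, -0.1],
    [14.4, 0, 0, 0, 0, 0, -0.1],
    [14.4, 0, 0, 0, 0, 0, -0.1],
    [14.4, 0, 0, 0, 0, 0, -0.1],
    [14.3, 0, 0, 0, 0, 0, -0.1],
    [0, 0, 0, 0, 0, 0, -0.1],
    [0, 0, 0, 0, 0, 0, -0.1],
    [0, 0, 0, 0, 0, 0, 1],
    [0, 0, 0, 0, 0, 0, 1],
    [0, 0, 0, 0, 0, 0, 1],
    [0, 0, 0, 0, 0, 0, 1],
    [0, 0, 0, 0, 0, 0, 1],
    [0.1, 0, 0, 0.05, 0, 0, 1],
    [0.1, 0, 0, 0.05, 0, 0, 1],
    [0, 0, 0, 0, 0, 0, 1],
    [0, 0, 0, 0, 0, 0, 1]
  ]
}}

```text
clock: 39.43
eef_pos: [0.6288, -0.0868, 0.0919]
tool_rot: [0.607, 0.363, -0.607, 0.362]
ft_force: [-5.2, 1.9, 6.2]
grip_width: 0.0118
```

```bash
python3 -c "
from h import *
tq(1)"
```

```text
t 39.43 tcp [ 0.6288 -0.0868  0.0919] yyaw rad -0.494 F [-5.21  1.92  6.18] T [ 0.416  0.905 -0.212] tau6 -0.181 w 0.0118 q6 1.927 v6 -0.002
```

{"api": "play_rows", "payload": {
  "plan": [
    [0.1, 0, 0, 0.05, 0, 0, 1],
    [0.1, 0, 0, 0.05, 0, 0, 1],
    [0, 0, 0, 0, 0, 0, 1],
    [0, 0, 0, 0, 0, 0, 1]
  ]
}}

```text
clock: 39.77
eef_pos: [0.6288, -0.0868, 0.0917]
tool_rot: [0.625, 0.332, -0.624, 0.331]
ft_force: [-4.6, 1.6, 6.1]
grip_width: 0.0118
```

```bash
python3 -c "
from h import *
tq(1)"
```

```text
t 39.77 tcp [ 0.6288 -0.0868  0.0917] yyaw rad -0.594 F [-4.56  1.58  6.08] T [ 0.355  0.939 -0.192] tau6 -0.182 w 0.0118 q6 2.027 v6 -0.002
```

{"api": "play_rows", "payload": {
  "plan": [
    [0.1, 0, 0, 0.05, 0, 0, 1],
    [0.1, 0, 0, 0.05, 0, 0, 1],
    [0, 0, 0, 0, 0, 0, 1],
    [0, 0, 0, 0, 0, 0, 1]
  ]
}}

```text
clock: 40.1
eef_pos: [0.6288, -0.0868, 0.0915]
tool_rot: [0.64, 0.301, -0.64, 0.3]
ft_force: [-4.8, 1.5, 5.9]
grip_width: 0.0116
```

```bash
python3 -c "
from h import *
tq(1)"
```

```text
t 40.10 tcp [ 0.6288 -0.0868  0.0915] yyaw rad -0.694 F [-4.75  1.51  5.89] T [ 0.397  0.937 -0.202] tau6 -0.182 w 0.0116 q6 2.127 v6 -0.002
```

{"api": "play_rows", "payload": {
  "plan": [
    [0.1, 0, 0, 0.05, 0, 0, 1],
    [0.1, 0, 0, 0.05, 0, 0, 1],
    [0, 0, 0, 0, 0, 0, 1],
    [0, 0, 0, 0, 0, 0, 1]
  ]
}}

```text
clock: 40.43
eef_pos: [0.6288, -0.0868, 0.0913]
tool_rot: [0.654, 0.268, -0.654, 0.267]
ft_force: [-4.8, 1.6, 5.2]
grip_width: 0.012
```

```bash
python3 -c "
from h import *
tq(1)"
```

```text
t 40.43 tcp [ 0.6288 -0.0868  0.0913] yyaw rad -0.794 F [-4.78  1.59  5.22] T [ 0.393  0.905 -0.178] tau6 -0.181 w 0.0120 q6 2.227 v6 -0.002
```

{"api": "play_rows", "payload": {
  "plan": [
    [0.1, 0, 0, 0.05, 0, 0, 1],
    [0.1, 0, 0, 0.05, 0, 0, 1],
    [0, 0, 0, 0, 0, 0, 1],
    [0, 0, 0, 0, 0, 0, 1]
  ]
}}

```text
clock: 40.77
eef_pos: [0.6288, -0.0868, 0.0911]
tool_rot: [-0.667, -0.235, 0.667, -0.234]
ft_force: [-4.8, 1.6, 6.4]
grip_width: 0.0121
```

```bash
python3 -c "
from h import *
tq(1)"
```

```text
t 40.77 tcp [ 0.6288 -0.0868  0.0911] yyaw rad -0.894 F [-4.76  1.56  6.45] T [ 0.467  0.983 -0.197] tau6 -0.180 w 0.0121 q6 2.327 v6 -0.002
```

{"api": "play_rows", "payload": {
  "plan": [
    [0.1, 0, 0, 0.05, 0, 0, 1],
    [0.1, 0, 0, 0.05, 0, 0, 1],
    [0, 0, 0, 0, 0, 0, 1],
    [0, 0, 0, 0, 0, 0, 1]
  ]
}}

```text
clock: 41.1
eef_pos: [0.6288, -0.0868, 0.0909]
tool_rot: [-0.678, -0.202, 0.678, -0.201]
ft_force: [-4.8, 1.8, 6.0]
grip_width: 0.0119
```

```bash
python3 -c "
from h import *
tq(1)"
```

```text
t 41.10 tcp [ 0.6288 -0.0868  0.0909] yyaw rad -0.994 F [-4.84  1.83  6.03] T [ 0.38   0.962 -0.157] tau6 -0.126 w 0.0119 q6 2.427 v6 -0.002
```

{"api": "play_rows", "payload": {
  "plan": [
    [0.1, 0, 0, 0.05, 0, 0, 1],
    [0.1, 0, 0, 0.05, 0, 0, 1],
    [0, 0, 0, 0, 0, 0, 1],
    [0, 0, 0, 0, 0, 0, 1]
  ]
}}

```text
clock: 41.43
eef_pos: [0.6288, -0.0868, 0.0908]
tool_rot: [-0.687, -0.167, 0.687, -0.167]
ft_force: [-5.1, 2.1, 5.7]
grip_width: 0.012
```

```bash
python3 -c "
from h import *
tq(1)"
```

```text
t 41.43 tcp [ 0.6288 -0.0868  0.0908] yyaw rad -1.094 F [-5.06  2.11  5.66] T [ 0.388  0.896 -0.139] tau6 -0.044 w 0.0120 q6 2.527 v6 -0.002
```

{"api": "play_rows", "payload": {
  "plan": [
    [0.1, 0, 0, 0.032, 0, 0, 1],
    [0.1, 0, 0, 0.032, 0, 0, 1],
    [0, 0, 0, 0, 0, 0, 1],
    [0, 0, 0, 0, 0, 0, 1]
  ]
}}

```text
clock: 41.77
eef_pos: [0.6288, -0.0867, 0.0907]
tool_rot: [-0.692, -0.146, 0.692, -0.145]
ft_force: [-5.6, 1.6, 6.8]
grip_width: 0.0119
```

```bash
python3 -c "
from h import *
tq(1)"
```

```text
t 41.77 tcp [ 0.6288 -0.0867  0.0907] yyaw rad -1.157 F [-5.59  1.55  6.85] T [0.322 0.942 0.142] tau6 0.151 w 0.0119 q6 2.590 v6 -0.001
```

{"api": "play_rows", "payload": {
  "plan": [
    [0, 0, 0, 0, 0, 0, -0.1],
    [0, 0, 0, 0, 0, 0, -0.1],
    [0, 0, 0, 0, 0, 0, -0.1],
    [-30, 0, 0, 0, 0, 0, -0.1],
    [-30, 0, 0, 0, 0, 0, -0.1],
    [-30, 0, 0, 0, 0, 0, -0.1],
    [-30, 0, 0, 0, 0, 0, -0.1],
    [0, -30, 0, 0, 0, 0, -0.1],
    [0, -30, 0, 0, 0, 0, -0.1],
    [0, -30, 0, 0, 0, 0, -0.1],
    [0, 0, 0, 0, 0, 0, -0.1],
    [0, 0, 0, 0, 0, 0, -0.1],
    [0, 0, 0, 0, 0, 0, -0.1]
  ]
}}

```text
clock: 42.85
eef_pos: [0.5938, -0.0052, 0.2089]
tool_rot: [0.692, 0.145, -0.692, 0.145]
ft_force: [-0.6, -0.7, -0.2]
grip_width: 0.0471
```

Run:
```python
from h import *
tq(1); bars("w4",zlo=.105)
c=camera("top")
for t in ["cover","dish","vial","flask","slide_box"]:
    r=pinpoint(t,c); print(t,[(np.round(d["centre"],4).tolist(),round(d["confidence"],2)) for d in r[:1]])
```

```text
t 42.85 tcp [ 0.5938 -0.0052  0.2089] yyaw rad -1.158 F [-0.62 -0.73 -0.16] T [-0.017 -0.004  0.004] tau6 0.001 w 0.0471 q6 2.720 v6 0.002
a 509 ctr [595.2  18.8] size [12.2 34.6] yaw 110.5 ztop 0.1156
b 300 ctr [490.4 -14.1] size [34.9 12.2] yaw 57.3 ztop 0.1155
c 0
d 425 ctr [628.  -85.2] size [35.2 12.2] yaw 22.5 ztop 0.1156
cover [([0.5608, -0.0504, 0.068], 0.86)]
dish []
vial [([0.6188, -0.157, 0.0063], 0.41)]
flask [([0.6286, 0.4213, 0.0031], 0.78)]
slide_box [([0.4875, -0.4106, 0.0006], 0.89)]
```

View pics/w4.png

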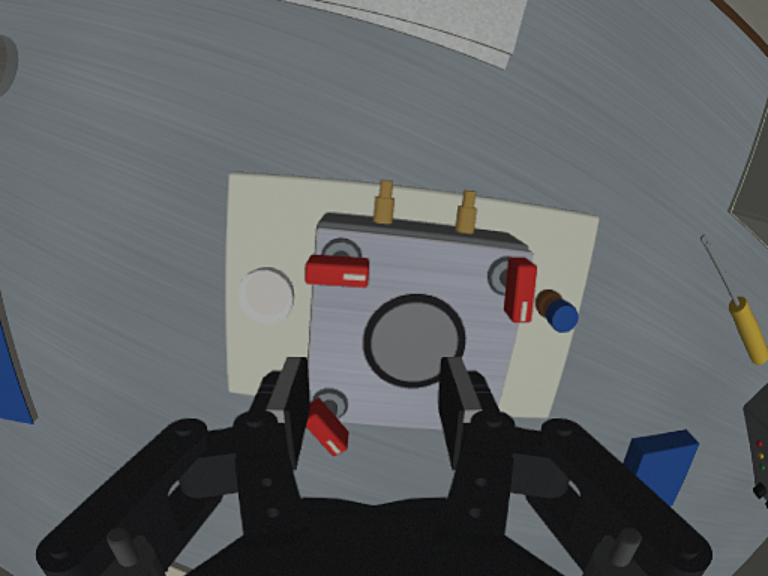

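The last view shows bars a (337,271), d (520,291) and b (327,427) released, with dish, vial and ports undisturbed. One flatness check, then I hand in.

Run:
```python
from h import *
c=camera("wrist"); D=c["depth"]; T=np.linalg.inv(c["camera_from_world"])
v,u=np.nonzero(D>0); a=(u-c["cx"])/c["fx"]; b=(v-c["cy"])/c["fy"]; th=np.hypot(a,b); s=np.tan(th)/np.maximum(th,1e-9)
d=D[v,u]; P=(np.c_[a*s*d,-b*s*d,-d,np.ones(len(d))]@T.T)[:,:3]
def fit(m):
    Q=P[m]
    for _ in range(3):
        A=np.c_[Q[:,:2]-[.5586,-.0502],np.ones(len(Q))]; k=np.linalg.lstsq(A,Q[:,2],rcond=None)[0]; Q=Q[abs(Q[:,2]-A@k)<.003]
    return len(Q),np.round(k,4)
y=np.radians(17.6); X=(P[:,:2]-[.5586,-.0502])@np.array([[np.cos(y),-np.sin(y)],[np.sin(y),np.cos(y)]])
I=(abs(X)<.068).all(1)&(np.hypot(*X.T)>.035)
print("cover top",fit(I&(P[:,2]>.062)&(P[:,2]<.08)),"bench",fit((P[:,2]<.005)&(P[:,2]>-.008)&(abs(X)<.25).all(1)))
job_done()
```

```text
cover top (8768, array([0.0007, 0.0011, 0.0727])) bench (63044, array([-0.0002,  0.0001,  0.0014]))
the job is handed in; nothing more can be done
```

I tightened the four thumbscrews in the order a, c, b, d. In the first round each turned about 1.04 rad. In the second, each went on until it seated and then about 0.22 to 0.23 rad further. That is about 0.2 N m above the free torque by angle, and the job is handed in at about 43 s. No verdict was reported.

**Last checks**
- **Seating:** the wrist torque showed each screw seat, rising about 0.13 to 0.15 N m at the last step comparable with the earlier ones. Each screw's final small step read about 0.19 to 0.25 N m higher again. I put most of that down to friction reading with the other sign, so the final tightness comes from the angle and was not read directly.
- **Bars:** the tops of a, b and d ended level at about 115.5 mm. Screw c was hidden from the wrist camera at the end; it had read 115.3 mm after its second turn, from a partial view.
- **Cover:** tilt was about 0.001 rad by depth fit. Its top measured 72.7 mm, with the bench reading 1.4 mm in the same picture. That puts the underside at about 63.3 mm, below the 64.2 mm limit.
- **Other things:** vial, flask and slide box measured within 4 mm of their starting places. The network missed the dish in the last picture, but it is visible on the tray and looks undisturbed. The gripper was clear of everything at hand-in.

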